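Set up a logger reader: lid to angle, zero the dial, load the loggers, start

TASK

Set up the logger reader for a run: raise its display lid by the handle to 105 degrees (a little past upright, at the long tick) and let go, then turn the dial on the control box until its pointer reads zero. Then move every logger from the pocket tray into the reader's dish, each lying on the dish floor and none stacked, and when all are in, press the start button down. Finish with the lid still at 105 degrees, the dial still at zero and all loggers in the dish, and leave the bottles, stoppers, beaker and meter where they are.

Things in the scene. Friction and masses are not known exactly. Their poses are not given: they have to be found in the camera images.
- reader: Logger reader: aluminium case 170 x 260 x 48 mm (x, y, z), fixed to the bench. Origin: centre of its underside; z up, x away from the operator towards the hinge. Its top has a black-floored dish, hidden while the lid is shut. A white protractor plate at the +y end of the hinge has a tick every 15 degrees of lid opening and a long tick at 105 degrees.
- dish (a point): Centre of the dish floor, 42 mm above the bench and 15 mm nearer the operator than the case's centre; axes as the reader's. The dish is a 6 mm deep rectangular recess, 100 mm along x and 160 mm along y.
- lid (a joint): Opening angle of the reader's grey display lid in rad: 0 shut, pi/2 upright, grows as it opens away from the operator, stop at 2.4. The hinge is stiff: the lid stays where it is left; about 4 N at the handle moves it. The lid is a plate 155 mm long from the hinge, 250 mm wide, 12 mm thick; screen on its underside. It starts shut or a few degrees ajar.
- lid_handle (a point): Middle of the lid's handle, a round steel bar of 10 mm diameter and 90 mm long, parallel to the hinge, held by two side arms (at its ends) 38 mm out beyond the lid's free edge and in the lid's plane, so that there is a 33 mm gap between bar and lid. With the lid shut the bar is about 55 mm above the bench.
- lid_hinge (a point): Middle of the lid's hinge axis, which runs along the reader's y, 80 mm beyond the case's centre and 49.5 mm above the bench. The handle bar's centre lies 193 mm from it along the lid and 6 mm above the lid's underside plane through the axis.
- control: Control box, grey, 130 x 180 x 50 mm, fixed to the bench to the left or right of the reader. Origin: centre of its underside; z up. On its top: a round white scale with the black dial knob (35 mm to -y of the centre) and the start button (60 mm to +y). The scale's zero is the one thick tick, straight towards the box's +x (away from the operator).
- dial (a joint): Angle of the dial knob in rad: 0 when its white pointer reads zero (towards the box's +x), positive clockwise from above, stops at +-2.6; stays where it is left (friction 0.05 N m). Starts well off zero on the clockwise side. A round skirt 58 mm across carries a bar grip 48 mm long, 14 mm wide, 30 mm high, lying along the pointer; top 91 mm above the bench.
- dial_grip (a point): On the knob's turning axis, 80 mm above the bench, 10 mm below the top of the bar grip; axes turn with the knob, x along the bar in the pointer's direction.
- start (a joint): Travel of the start button in m: 0 up, 0.006 fully down (about 5 N); it springs back up.
- start_top (a point): Centre of the top of the start button, a round grey spring button 28 mm across, its top 72 mm above the bench, in a black collar on the control box.
- tray: White pocket tray, 120 x 170 x 20 mm, fixed to the bench on the other side of the reader. Origin: centre of its underside. Six pockets, 28 x 18 mm and 6 mm deep, long side along its x, at x = +-25 mm and y = -50, 0, 50 mm.
- logger1: Temperature logger: small steel block 26 x 16 x 14 mm (x, y, z) with a thin black band round it, 30 g. Origin: centre of its underside. At first it lies in a pocket of the tray, standing 8 mm proud. Three to five loggers are present.
- logger2: Temperature logger: small steel block 26 x 16 x 14 mm (x, y, z) with a thin black band round it, 30 g. Origin: centre of its underside. At first it lies in a pocket of the tray, standing 8 mm proud. Three to five loggers are present.
- logger3: Temperature logger: small steel block 26 x 16 x 14 mm (x, y, z) with a thin black band round it, 30 g. Origin: centre of its underside. At first it lies in a pocket of the tray, standing 8 mm proud. Three to five loggers are present.
- logger4: Temperature logger: small steel block 26 x 16 x 14 mm (x, y, z) with a thin black band round it, 30 g. Origin: centre of its underside. At first it lies in a pocket of the tray, standing 8 mm proud. Three to five loggers are present.
- logger5: Temperature logger: small steel block 26 x 16 x 14 mm (x, y, z) with a thin black band round it, 30 g. Origin: centre of its underside. At first it lies in a pocket of the tray, standing 8 mm proud. Three to five loggers are present.
- bottle: Bystander, to be left alone: amber bottle with black cap, 52 mm across, 100 mm high. Origin: centre of its underside.
- jar: Bystander, to be left alone: small glass jar with black cap, 48 mm across, 55 mm high. Origin: centre of its underside.
- stopper1: Bystander, to be left alone: black stopper, 34 mm across, 28 mm high. Origin: centre of its underside.
- stopper2: Bystander, to be left alone: black stopper, 34 mm across, 28 mm high. Origin: centre of its underside.
- meter: Bystander, to be left alone: white handheld meter, 150 x 66 x 28 mm. Origin: centre of its underside.
- beaker: Bystander, to be left alone: glass beaker, 64 mm across, 80 mm high. Origin: centre of its underside.
Things that resemble listed ones, but are neither listed nor needed, are in the scene too. What is shaped like the control but blue is not meant.

How it is judged:
By the outcome, as a careful person would: the job done as asked, in the order asked, and still so for the second after the job is handed in, with the robot touching nothing.
Of logger1, logger2, logger3, logger4, logger5 only 3 to 5 are there at a start; the rules pass over those that are not, and their reading is None.
At some moment in a run one of logger1, logger2, logger3, logger4, logger5 may be knocked a few centimetres aside while the robot is not near it.
Once in a run the grip may slacken for a moment while it holds something.
It also fails if it takes over 210 s, if anything falls off the work surface, if the arm or the gripper's body presses on something with over 40 N, if the wrist force passes 120 N, or if a joint passes its speed limit or range.

ROBOT

A 6-joint arm with a two-finger parallel gripper is mounted at the origin on the work surface. World frame = base frame: x ahead of the robot, y to its left, z up, the work surface at z = 0. Lengths are in m, angles in degrees, forces in N, time in s.
With the tool pointing down it reaches from about 0.3 to 0.875 m from the base axis. Payload 6.4 kg.
Tool frame: the origin (TCP) lies midway between the tips of the shut fingers; the grasp point (between the pads) lies 19 mm behind it; z points along the fingers, y is the line along which they close (so a half turn about z gives the same grasp; the last joint's range is limited). The gripper opens to 88 mm and grips with 3 to 60 N. Pads are 18 mm wide; open, the fingers measure 123 mm over their backs; the gripper's body (75 mm by 187 mm) begins 45 mm behind the grasp point.
Start: joints at [-78.283, 10.359, 92.074, -0, 77.567, -11.82], TCP at [0.23, -0.527, 0.202] pointing down, gripper open.
Joint ranges: [-171.53, 171.53], [-51.25, 118.39], [17.06, 147.69], [-65.23, 245.23], [0, 150.52], [-178.68, 178.68]. Speed limits (degrees/s): [147.25, 147.25, 172.46, 180, 180, 180].

INTERFACE

Orientations are given as a 3x3 rotation matrix whose columns are the frame's x, y, z axes.
In Python, from station import env gives the robot as it stands.
- The arm moves only by the tool play_rows, never from a script. Its argument "targets" is a list of rows, each an object of numbers: "hand": the closure, from -1 (fully open) to 1 (shut); "dx", "dy", "dz": the shift along the tool's x, y, z scaled (see below); "turn": the turn about the tool's z scaled (see below). A call has 1 to 20 rows; each row shifts and turns the commanded pose from where the row before left it, along the tool's axes as they then stand; what a row does not reach is not made up. The controller multiplies each number of a shift by 400 mm and each number of a turn by 0.12 rad. A row lasts 1/12 s, in which the tool goes at most 41.7 mm and 7.16 degrees, less where a joint would pass 70% of its speed; a pose out of reach is approached as far as the arm can. A call with a number of a shift or a turn outside -1 to 1 is refused whole. A call with a gripper value outside its range is refused whole. The fingers move at their own pace and stop on an object; "force" is the grip in N (left out, the last holds). Time passes only in rows, so rows that do not move let the fingers close. It gives the time, the measured TCP pose, the force, the opening and the grip force at its end, in the units of the state.
- env.sense(): the state, without advancing time (a new reading comes with each control period).
- env.capture(name): name is "scene" or "top" or "wrist"; returns the picture (420x560x3 uint8, red, green, blue); there is no depth.
- env.camera_model(name): a dict with "fx", "fy", "cx", "cy" (pixels), "R" (3x3) and "t" (3): a world point X has camera coordinates R X + t; the wrist camera has in their place "hand_eye" (4x4, takes a point from camera to tool coordinates, whose origin is the TCP and whose axes are the flange's). Camera axes: x right, y down, z forward; pixel columns grow to the right and rows downward; lengths in m; the calibration is good to about 2 mm. A picture is of the moment at which its call begins: read the wrist's pose just before it. camera_model takes no time and is no camera call.
- env.hand_in(): hands the job in; it is judged then, once.
Trained networks look in the newest picture that a camera, given by its name, has taken for a name from the list of things; names that differ only in an ending like _2 or _b are one class to them, and where a whole thing is asked for, a point or a joint stands for the part that bears it (a point fixed in the world has none). Each returns a list of dicts, best first, with "confidence" (0 to 1); they miss things now and then, are a little off and sometimes report something else, mostly with a low value. They report only what shows in the picture. A call takes as long as a camera call. They do not tell look-alikes from the thing itself.
- env.find_in(camera, thing): "centre" ([column, row] as shares, 0 to 1, of the picture: columns of its width, rows of its height, amid what is visible of it).
The state is a dict: "t": time; "qpos": joint angles; "dq": joint speeds; "joint_efforts": joint torques, N m; "position": TCP position; "ee_rot": TCP orientation; "contact_force": force on the tool from outside, world axes, zero at the start; "ft_torque": the same for the moment, N m; "finger_gap": opening from 0.0 (shut) to 1.0 (fully open); "gripper_force": force on a finger pad.
Only numpy, scipy, OpenCV 4.12 (cv2) and the standard library are available. Lean on these libraries where they do the work, as an engineer would, in place of code of your own. Each camera call takes 0.05 s, during which the arm holds its last target. There are 200 camera calls.

## Working session

There is one attempt and no reset: what is moved stays moved. The work goes in short steps, Python scripts to look and compute and a tool call to move; the robot and the scene stay as the last step left them, time stands still between calls to the robot, and variables do not carry over. Pictures are saved under pics/ and viewed, at most 14 in all, crops included, and the job is handed in when it is done.

Besides the shell and the picture viewer there is one more tool, called after "Call:" as a command line: name --argument value ..., lists and objects as JSON in quotes. play_rows: Moves the arm, as the interface text tells. Its arguments: {"type":"object","properties":{"targets":{"type":"array"},"force":{"type":"number"}},"required":["targets"]}

```bash
mkdir -p pics; ls; python3 - <<'E'
from station import env
import cv2
for n in("scene","top"):
    im=env.capture(n); cv2.imwrite(f"pics/{n}0.png",im[:,:,::-1])
    m=env.camera_model(n); print(n,m)
    for th in("reader","lid_handle","control","dial","start","tray","logger1","meter"):
        print(th,[( [round(d["centre"][0]*560),round(d["centre"][1]*420)],round(d["confidence"],2)) for d in env.find_in(n,th)])
print(env.camera_model("wrist")); print(env.sense())
E
```

```text
pics
scene {'fx': 401.25419155878114, 'fy': 401.25419155878114, 'cx': 279.7348635667014, 'cy': 207.20548705045712, 'R': array([[ 0.78846146,  0.6150376 , -0.00756796],
       [ 0.43111604, -0.56137119, -0.70640027],
       [-0.43871116,  0.55370672, -0.70777213]]), 't': array([-0.35898099, -0.13780006,  1.20168491])}
reader [([326, 242], 0.83), ([325, 240], 0.24)]
lid_handle [([324, 241], 0.66)]
control [([104, 252], 0.87)]
dial [([87, 248], 0.96), ([153, 319], 0.86)]
start [([180, 280], 0.69), ([114, 221], 0.5)]
tray [([338, 161], 0.72), ([217, 253], 0.36)]
logger1 [([346, 161], 0.57), ([217, 255], 0.48), ([321, 165], 0.47), ([338, 170], 0.46), ([330, 157], 0.41)]
meter [([297, 137], 0.85)]
top {'fx': 544.9212917649596, 'fy': 544.9212917649596, 'cx': 272.0545449909374, 'cy': 216.59276174316955, 'R': array([[ 7.72646326e-04, -9.99847961e-01, -1.74200380e-02],
       [-9.96786386e-01,  6.25331178e-04, -8.01031228e-02],
       [ 8.01018373e-02,  1.74259481e-02, -9.96634352e-01]]), 't': array([0.01802788, 0.50264402, 1.57215568])}
reader [([281, 187], 0.92)]
lid_handle [([285, 187], 0.7
[... 888 characters left out ...]
5676938e+01, -1.18212667e+01]), 'dq': array([ 0.04227825, -0.03770032,  0.07476849,  0.00878956, -0.10537147,
       -0.10038019]), 'joint_efforts': array([ 6.38508282e-04, -4.33824956e+01, -3.42170620e+01,  7.05016684e-02,
        3.07483552e-02,  1.75323811e-05]), 'position': array([ 0.2296417 , -0.52720761,  0.20207808]), 'ee_rot': array([[ 9.16800148e-01,  3.99346325e-01,  2.44220121e-05],
       [ 3.99346325e-01, -9.16800143e-01, -1.00194606e-04],
       [-1.76222436e-05,  1.01611271e-04, -9.99999995e-01]]), 'contact_force': array([ 0.39568358, -0.68771625,  0.37858059]), 'ft_torque': array([ 0.0157874 ,  0.01453551, -0.04019097]), 'gripper_force': 0.0, 'finger_gap': 1.0009706225320958}
```

```bash
python3 - <<'E'
import cv2
im=cv2.imread("pics/top0.png"); c=im[140:380,110:470]; cv2.imwrite("pics/topc.png",cv2.resize(c,None,fx=2.2,fy=2.2,interpolation=cv2.INTER_CUBIC))
E
```

```text
(no output)
```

View pics/scene0.png

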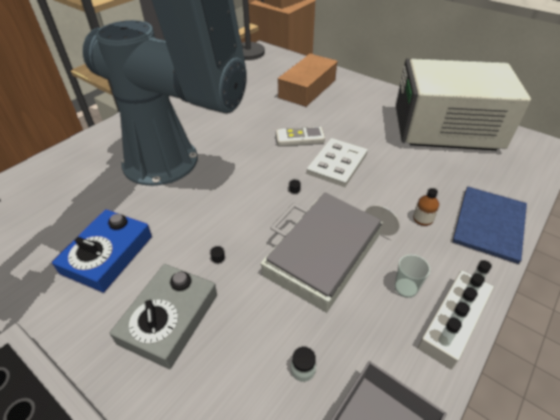

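View pics/topc.png

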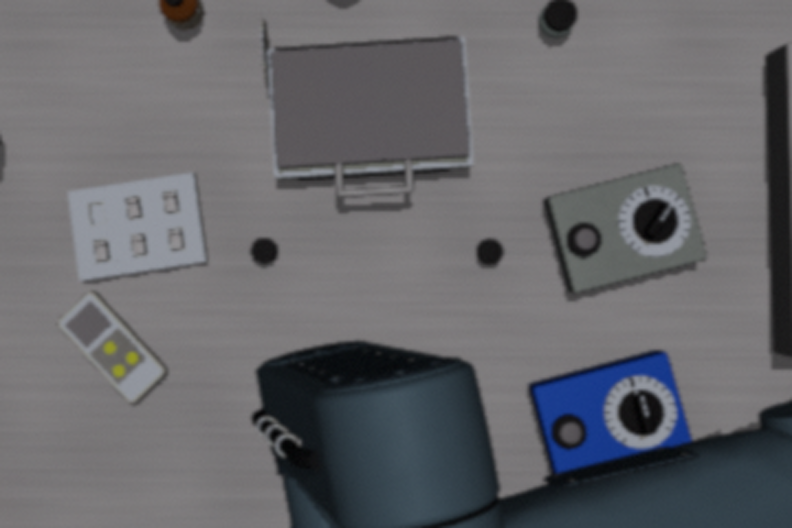

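The scene picture shows the grey control box at about (165,312), the blue look-alike at (103,250), the reader at (325,245) and the tray at (338,160). It also has a blue mat, a rack and a toaster. In the top crop, the grey control is at (625,230) and the blue one at (612,412). The grey one is meant, because the description rules out blue. The tray at (137,227) holds 5 loggers, with the top-left pocket empty.

```bash
cat > h.py <<'E'
from station import env
import numpy as np, cv2
def ray(n,u,v,z):
    m=env.camera_model(n); d=np.array([(u-m["cx"])/m["fx"],(v-m["cy"])/m["fy"],1.])
    if n=="wrist":
        s=env.sense(); H=m["hand_eye"]; R=s["ee_rot"]
        d=R@H[:3,:3]@d; o=s["position"]+R@H[:3,3]
    else: d=m["R"].T@d; o=-m["R"].T@m["t"]
    return o+d*(z-o[2])/d[2]
def proj(n,X):
    m=env.camera_model(n); X=np.array(X,float)
    if n=="wrist":
        s=env.sense(); H=m["hand_eye"]; p=np.linalg.inv(H)@np.r_[s["ee_rot"].T@(X-s["position"]),1]; p=p[:3]
    else: p=m["R"]@X+m["t"]
    return np.array([m["fx"]*p[0]/p[2]+m["cx"],m["fy"]*p[1]/p[2]+m["cy"]])
def go(x=None,y=None,z=None,yaw=None):
    """print totals (in row units) to reach TCP x,y,z; yaw = world heading of tool x (deg)"""
    s=env.sense();R=s["ee_rot"];p=s["position"]
    h=np.degrees(np.arctan2(R[1,0],R[0,0])); t=p.copy()
    for i,a in enumerate((x,y,z)):
        if a is not None:t[i]=a
    turn=0 if yaw is None else -((yaw-h+180)%360-180)
    hh=np.radians(h if yaw is None else yaw); X=np.array([np.cos(hh),np.sin(hh),0]);Y=np.array([np.sin(hh),-np.cos(hh),0])
    D=t-p
    print("heading %.1f turn %.1f deg = %.2f units; after turn dx %.4f dy %.4f dz %.4f (units)"%(h,turn,np.radians(turn)/.12,D@X/.4,D@Y/.4,-D[2]/.4), "q6 %.0f"%s["qpos"][5], "t %.1f"%s["t"])
def shot(n,name,crop=None,f=1):
    im=env.capture(n)
    if crop: a,b,c,d=crop; im=im[b:d,a:c]
    cv2.imwrite("pics/"+name,cv2.resize(im,None,fx=f,fy=f,interpolation=cv2.INTER_CUBIC)[:,:,::-1])
E
python3 - <<'E'
from h import *
c=lambda u,v:(u/2.2+110,v/2.2+140)
def rep(name,pts,z):
    P=np.array([ray("top",*c(*p),z) for p in pts])[:,:2]
    e=P[1]-P[0]; print(name,np.round(P,3).tolist(),"c",P.mean(0).round(4),"yaw",np.degrees(np.arctan2(e[0],-e[1])).round(1), np.linalg.norm(np.diff(P,axis=0),axis=1).round(3))
rep("lid",[(274,48),(460,38),(467,158),(280,167)],.0615)
rep("ctl",[(546,199),(680,165),(706,257),(572,296)],.05)
rep("tray",[(67,190),(195,173),(207,262),(82,282)],.02)
rep("bar",[(338,194),(410,190)],.055)
rep("dial",[(655,220)],.091) if 0 else print(ray("top",*c(655,220),.08),ray("top",*c(585,240),.072))
go(.45,-.05,.25,0)
E
```

```text
lid [[0.657, 0.125], [0.67, -0.117], [0.513, -0.125], [0.501, 0.116]] c [ 5.853e-01 -3.000e-04] yaw 3.0 [0.243 0.157 0.242]
ctl [[0.46, -0.228], [0.505, -0.402], [0.386, -0.433], [0.335, -0.26]] c [ 0.4214 -0.331 ] yaw 14.2 [0.179 0.123 0.18 ]
tray [[0.474, 0.404], [0.497, 0.233], [0.379, 0.216], [0.352, 0.381]] c [0.4255 0.3086] yaw 7.5 [0.172 0.119 0.168]
bar [[0.467, 0.041], [0.472, -0.052]] c [ 0.4693 -0.0052] yaw 3.2 [0.094]
[ 0.43207467 -0.3617137   0.08      ] [ 0.40687285 -0.27420978  0.072     ]
heading 23.5 turn 23.5 deg = 3.42 units; after turn dx 0.5509 dy -1.1930 dz -0.1198 (units) q6 -12 t 0.9
```

Call:
play_rows --targets '[{"hand": -1,"turn": -0.92,"dz": -0.015},{"hand": -1,"turn": -0.92,"dz": -0.015},{"hand": -1,"turn": -0.92,"dz": -0.015},{"hand": -1,"turn": -0.92,"dz": -0.015},{"hand": -1,"turn": -0.92,"dz": -0.015},{"hand": -1,"turn": -0.92,"dz": -0.015},{"hand": -1,"turn": -0.92,"dz": -0.015},{"hand": -1,"turn": -0.92,"dz": -0.015},{"hand": -1,"turn": -0.92},{"hand": -1,"turn": -0.92},{"hand": -1,"turn": -0.92},{"hand": -1}]'

```text
invalid input at $.targets[0]: expected keys hand, dx, dy, dz, turn
```

```bash
python3 -c "
from h import *
go(.47,-.05,.25,93)"
```

```text
heading 23.5 turn -69.5 deg = -10.10 units; after turn dx 1.1599 dy 0.6625 dz -0.1198 (units) q6 -12 t 0.9
```

Call:
play_rows --targets '[{"hand": -1,"dx": 0,"dy": 0,"dz": -0.012,"turn": -1},{"hand": -1,"dx": 0,"dy": 0,"dz": -0.012,"turn": -1},{"hand": -1,"dx": 0,"dy": 0,"dz": -0.012,"turn": -1},{"hand": -1,"dx": 0,"dy": 0,"dz": -0.012,"turn": -1},{"hand": -1,"dx": 0,"dy": 0,"dz": -0.012,"turn": -1},{"hand": -1,"dx": 0,"dy": 0,"dz": -0.012,"turn": -1},{"hand": -1,"dx": 0,"dy": 0,"dz": -0.012,"turn": -1},{"hand": -1,"dx": 0,"dy": 0,"dz": -0.012,"turn": -1},{"hand": -1,"dx": 0,"dy": 0,"dz": -0.012,"turn": -1},{"hand": -1,"dx": 0,"dy": 0,"dz": -0.012,"turn": -1},{"hand": -1,"dx": 0,"dy": 0,"dz": 0,"turn": -0.1},{"hand": -1,"dx": 0,"dy": 0,"dz": 0,"turn": 0}]'

```text
t: 1.9
position: [0.2297, -0.5273, 0.2502]
ee_rot: [[-0.049, 0.999, 0.0], [0.999, 0.049, -0.001], [-0.001, 0.0, -1.0]]
contact_force: [0.2, -0.3, -1.1]
finger_gap: 1.003
gripper_force: 0.0
```

Call:
play_rows --targets '[{"hand": -0.2,"dx": 0.077,"dy": 0.044,"dz": 0,"turn": 0},{"hand": -0.2,"dx": 0.077,"dy": 0.044,"dz": 0,"turn": 0},{"hand": -0.2,"dx": 0.077,"dy": 0.044,"dz": 0,"turn": 0},{"hand": -0.2,"dx": 0.077,"dy": 0.044,"dz": 0,"turn": 0},{"hand": -0.2,"dx": 0.077,"dy": 0.044,"dz": 0,"turn": 0},{"hand": -0.2,"dx": 0.077,"dy": 0.044,"dz": 0,"turn": 0},{"hand": -0.2,"dx": 0.077,"dy": 0.044,"dz": 0,"turn": 0},{"hand": -0.2,"dx": 0.077,"dy": 0.044,"dz": 0,"turn": 0},{"hand": -0.2,"dx": 0.077,"dy": 0.044,"dz": 0,"turn": 0},{"hand": -0.2,"dx": 0.077,"dy": 0.044,"dz": 0,"turn": 0},{"hand": -0.2,"dx": 0.077,"dy": 0.044,"dz": 0,"turn": 0},{"hand": -0.2,"dx": 0.077,"dy": 0.044,"dz": 0,"turn": 0},{"hand": -0.2,"dx": 0.077,"dy": 0.044,"dz": 0,"turn": 0},{"hand": -0.2,"dx": 0.077,"dy": 0.044,"dz": 0,"turn": 0},{"hand": -0.2,"dx": 0.077,"dy": 0.044,"dz": 0,"turn": 0},{"hand": -0.2,"dx": 0,"dy": 0,"dz": 0,"turn": 0},{"hand": -0.2,"dx": 0,"dy": 0,"dz": 0,"turn": 0},{"hand": -0.2,"dx": 0,"dy": 0,"dz": 0,"turn": 0}]'

```text
t: 3.4
position: [0.4689, -0.0522, 0.2496]
ee_rot: [[-0.051, 0.999, -0.001], [0.999, 0.051, -0.0], [-0.0, -0.001, -1.0]]
contact_force: [-0.9, 0.1, -0.9]
finger_gap: 0.6
gripper_force: 0.0
```

```bash
python3 -c "
from h import *
shot('wrist','w1.png');print(env.sense()['position'],env.sense()['finger_gap']);go(.47,-.005,.25,93)
print([proj('wrist',(.4697,y,.055)).round() for y in (-.05,-.006,.04)])"
```

```text
[ 0.46881918 -0.05282164  0.24969241] 0.6049519955965957
heading 92.9 turn -0.1 deg = -0.02 units; after turn dx 0.1192 dy 0.0092 dz -0.0008 (units) q6 -24 t 3.5
[array([281., 176.]), array([283., 142.]), array([285., 103.])]
```

View pics/w1.png

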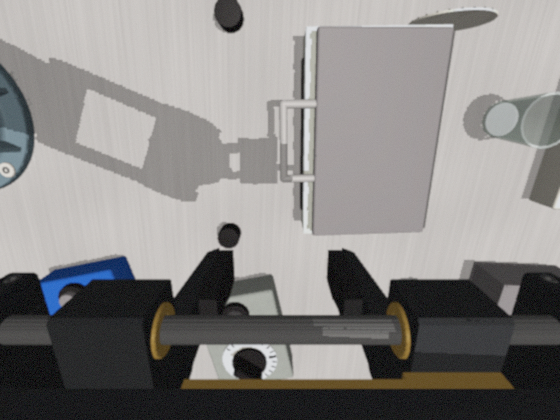

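The wrist view shows the handle bar at columns 283–290, rows 102–180. The lid is slightly ajar, with a dark gap at column 303. The grey control is at the bottom near (250,340).

```bash
python3 - <<'E'
from h import *
w=cv2.imread("pics/w1.png").astype(int).sum(2)//3; t=cv2.imread("pics/top0.png").astype(int).sum(2)//3
for r in(125,142,160): print(r,list(zip(range(276,322),w[r,276:322])))
for c in (275,283,290): print(c,list(zip(range(208,238),t[208:238,c])))
E
```

```text
125 [(276, np.int64(193)), (277, np.int64(193)), (278, np.int64(185)), (279, np.int64(170)), (280, np.int64(163)), (281, np.int64(179)), (282, np.int64(193)), (283, np.int64(200)), (284, np.int64(202)), (285, np.int64(192)), (286, np.int64(179)), (287, np.int64(178)), (288, np.int64(192)), (289, np.int64(194)), (290, np.int64(194)), (291, np.int64(192)), (292, np.int64(184)), (293, np.int64(162)), (294, np.int64(142)), (295, np.int64(141)), (296, np.int64(141)), (297, np.int64(141)), (298, np.int64(143)), (299, np.int64(138)), (300, np.int64(118)), (301, np.int64(60)), (302, np.int64(40)), (303, np.int64(100)), (304, np.int64(178)), (305, np.int64(218)), (306, np.int64(224)), (307, np.int64(221)), (308, np.int64(209)), (309, np.int64(188)), (310, np.int64(177)), (311, np.int64(175)), (312, np.int64(173)), (313, np.int64(159)), (314, np.int64(122)), (315, np.int64(106)), (316, np.int64(135)), (317, np.int64(155)), (318, np.int64(162)), (319, np.int64(161)), (320, np.int64(160)), (321, np.int64(160))]
142 [(276, np.int64(144)), (277, np.int64(170)), (278, np.int64(194)), (279, np.int64
[... 3187 characters left out ...]
64(81)), (236, np.int64(110)), (237, np.int64(117))]
290 [(208, np.int64(90)), (209, np.int64(90)), (210, np.int64(90)), (211, np.int64(86)), (212, np.int64(75)), (213, np.int64(80)), (214, np.int64(108)), (215, np.int64(139)), (216, np.int64(139)), (217, np.int64(96)), (218, np.int64(47)), (219, np.int64(48)), (220, np.int64(63)), (221, np.int64(69)), (222, np.int64(81)), (223, np.int64(102)), (224, np.int64(100)), (225, np.int64(113)), (226, np.int64(124)), (227, np.int64(109)), (228, np.int64(99)), (229, np.int64(114)), (230, np.int64(121)), (231, np.int64(113)), (232, np.int64(86)), (233, np.int64(71)), (234, np.int64(70)), (235, np.int64(81)), (236, np.int64(110)), (237, np.int64(120))]
```

```bash
python3 - <<'E'
from h import *
for z in(.055,.06,.065,.07): print(z,ray("wrist",283.6,142,z)[:2].round(4),ray("top",283,226.3,z)[:2].round(4))
print("case front",ray("wrist",303.2,142,.048).round(4),"lid edge",ray("wrist",314.3,142,.066).round(4))
# lid in wrist image: corners
for p in[(318,27),(452,28),(425,234),(316,233)]: print(ray("wrist",*p,.064)[:2].round(4))
go(.47,-.005,.25,93)
E
```

```text
0.055 [ 0.4705 -0.0063] [ 0.472  -0.0138]
0.06 [ 0.4704 -0.0058] [ 0.4717 -0.0138]
0.065 [ 0.4703 -0.0053] [ 0.4714 -0.0138]
0.07 [ 0.4703 -0.0049] [ 0.4711 -0.0138]
case front [ 0.496  -0.0057  0.048 ] lid edge [ 0.5083 -0.0033  0.066 ]
[0.5017 0.1213]
[0.6504 0.1277]
[ 0.672  -0.1198]
[ 0.5216 -0.1259]
heading 92.9 turn -0.1 deg = -0.02 units; after turn dx 0.1192 dy 0.0092 dz -0.0008 (units) q6 -24 t 3.5
```

Call:
play_rows --targets '[{"hand": 0.545,"dx": 0.06,"dy": 0.0,"dz": 0.03,"turn": -0.13},{"hand": 0.545,"dx": 0.058,"dy": 0.0,"dz": 0.04,"turn": 0},{"hand": 0.545,"dx": 0,"dy": 0,"dz": 0.08,"turn": 0},{"hand": 0.545,"dx": 0,"dy": 0,"dz": 0.08,"turn": 0},{"hand": 0.545,"dx": 0,"dy": 0,"dz": 0.08,"turn": 0},{"hand": 0.545,"dx": 0,"dy": 0,"dz": 0.06,"turn": 0},{"hand": 0.545,"dx": 0,"dy": 0,"dz": 0,"turn": 0},{"hand": 0.545,"dx": 0,"dy": 0,"dz": 0,"turn": 0},{"hand": 0.545,"dx": 0,"dy": 0,"dz": 0,"turn": 0}]'

```text
t: 4.2
position: [0.4674, -0.0062, 0.1035]
ee_rot: [[-0.065, 0.998, 0.002], [0.998, 0.065, -0.001], [-0.001, 0.002, -1.0]]
contact_force: [0.8, 0.3, 0.5]
finger_gap: 0.226
gripper_force: 0.0
```

```bash
python3 -c "
from h import *
shot('wrist','w2.png',(120,60,440,320),2);print(env.sense()['position'],env.sense()['finger_gap']*88);go(.4695,-.006,.052,93.8)
for n in (-.05,-.006,.04):print(proj('wrist',(.4705,n,.062)).round())"
```

```text
[ 0.46793263 -0.00607545  0.10401108] 19.890854111698115
heading 93.8 turn -0.0 deg = -0.00 units; after turn dx -0.0001 dy 0.0039 dz 0.1300 (units) q6 -19 t 4.2
[280. 265.]
[283. 217.]
[288. 162.]
```

View pics/w2.png

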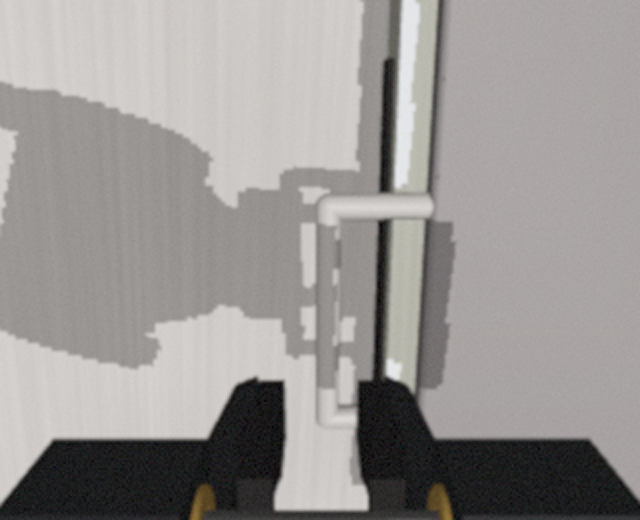

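The bar runs at crop column 328 (image 284), rows 205–415, centred between the fingertips, which agrees with the estimate. I'll descend and grip.

Call:
play_rows --targets '[{"hand": 0.545,"dx": 0,"dy": 0.004,"dz": 0.03,"turn": 0},{"hand": 0.545,"dx": 0,"dy": 0,"dz": 0.035,"turn": 0},{"hand": 0.545,"dx": 0,"dy": 0,"dz": 0.035,"turn": 0},{"hand": 0.545,"dx": 0,"dy": 0,"dz": 0.03,"turn": 0},{"hand": 0.545,"dx": 0,"dy": 0,"dz": 0,"turn": 0},{"hand": 0.545,"dx": 0,"dy": 0,"dz": 0,"turn": 0},{"hand": 0.9,"dx": 0,"dy": 0,"dz": 0,"turn": 0},{"hand": 0.9,"dx": 0,"dy": 0,"dz": 0,"turn": 0},{"hand": 0.9,"dx": 0,"dy": 0,"dz": 0,"turn": 0},{"hand": 0.9,"dx": 0,"dy": 0,"dz": 0,"turn": 0},{"hand": 0.9,"dx": 0,"dy": 0,"dz": 0,"turn": 0},{"hand": 0.9,"dx": 0,"dy": 0,"dz": 0,"turn": 0}]' --force 25

```text
t: 5.25
position: [0.4682, -0.0048, 0.0502]
ee_rot: [[-0.068, 0.998, 0.0], [0.998, 0.068, -0.0], [-0.0, 0.0, -1.0]]
contact_force: [-0.4, 1.3, -0.8]
finger_gap: 0.051
gripper_force: 0.0
```

```bash
python3 -c "
from h import *
shot('wrist','w3.png',(120,60,440,320),2);print(env.sense()['position'],env.sense()['finger_gap']*88)
for n in (-.05,-.006,.04):print(((proj('wrist',(.4705,n,.055))-[120,60])*2).round())"
```

```text
[ 0.46810999 -0.00485238  0.0501356 ] 4.460738114861837
[319. 478.]
[328. 367.]
[338. 232.]
```

View pics/w3.png

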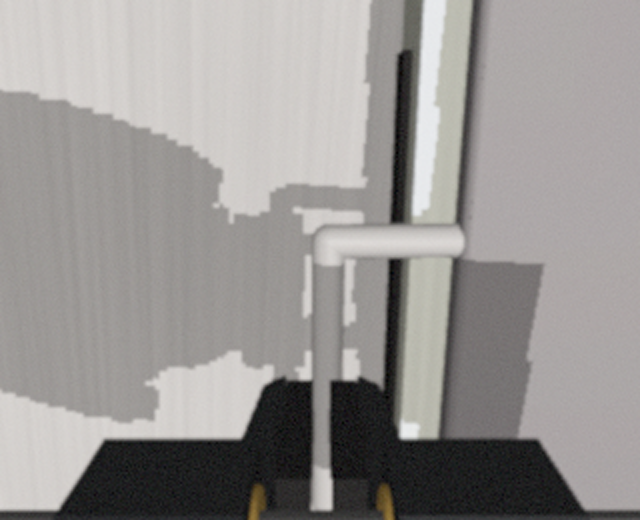

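The fingers closed to 4.5 mm while the bar (crop columns 315–342) stayed below the tips, so I need to go deeper. I'll reopen to about 16 mm and step down gently.

Call:
play_rows --targets '[{"hand": 0.64,"dx": 0,"dy": 0,"dz": -0.01,"turn": 0},{"hand": 0.64,"dx": 0,"dy": 0.0,"dz": 0,"turn": 0},{"hand": 0.64,"dx": 0,"dy": 0,"dz": 0,"turn": 0},{"hand": 0.64,"dx": 0,"dy": 0,"dz": 0.01,"turn": 0},{"hand": 0.64,"dx": 0,"dy": 0,"dz": 0.005,"turn": 0},{"hand": 0.64,"dx": 0,"dy": 0,"dz": 0.005,"turn": 0},{"hand": 0.64,"dx": 0,"dy": 0,"dz": 0,"turn": 0},{"hand": 0.64,"dx": 0,"dy": 0,"dz": 0,"turn": 0}]'

```text
t: 5.97
position: [0.4678, -0.0048, 0.0457]
ee_rot: [[-0.068, 0.998, -0.001], [0.998, 0.068, 0.0], [0.0, -0.001, -1.0]]
contact_force: [0.3, 0.0, -0.1]
finger_gap: 0.18
gripper_force: 0.0
```

Call:
play_rows --targets '[{"hand": 0.64,"dx": 0,"dy": 0.001,"dz": 0.005,"turn": 0},{"hand": 0.64,"dx": 0,"dy": 0,"dz": 0.005,"turn": 0},{"hand": 0.64,"dx": 0,"dy": 0,"dz": 0.005,"turn": 0},{"hand": 0.64,"dx": 0,"dy": 0,"dz": 0,"turn": 0},{"hand": 0.64,"dx": 0,"dy": 0,"dz": 0,"turn": 0}]'

```text
t: 6.38
position: [0.4683, -0.0048, 0.0398]
ee_rot: [[-0.068, 0.998, -0.0], [0.998, 0.068, 0.0], [0.0, -0.0, -1.0]]
contact_force: [0.7, -0.3, 0.1]
finger_gap: 0.181
gripper_force: 0.0
```

No contact so far, so I'll go 2 mm deeper and close.

Call:
play_rows --targets '[{"hand": 0.64,"dx": 0,"dy": 0.0,"dz": 0.005,"turn": 0},{"hand": 0.64,"dx": 0,"dy": 0,"dz": 0,"turn": 0},{"hand": 1,"dx": 0,"dy": 0,"dz": 0,"turn": 0},{"hand": 1,"dx": 0,"dy": 0,"dz": 0,"turn": 0},{"hand": 1,"dx": 0,"dy": 0,"dz": 0,"turn": 0},{"hand": 1,"dx": 0,"dy": 0,"dz": 0,"turn": 0},{"hand": 1,"dx": 0,"dy": 0,"dz": 0,"turn": 0}]' --force 25

```text
t: 6.97
position: [0.4685, -0.0048, 0.0381]
ee_rot: [[-0.068, 0.998, 0.0], [0.998, 0.068, -0.0], [-0.0, 0.0, -1.0]]
contact_force: [0.2, -0.4, 0.2]
finger_gap: 0.001
gripper_force: 0.0
```

```bash
python3 -c "
from h import *
shot('wrist','w4.png',(120,60,440,320),2);print(env.sense()['position'],env.sense()['finger_gap']*88, env.sense()['gripper_force'])
print((proj('wrist',env.sense()['position'])-[120,60])*2)"
```

```text
[ 0.46846769 -0.00483106  0.03804941] 0.5057617571158309 0.0
[320.98474885 357.00468543]
```

View pics/w4.png

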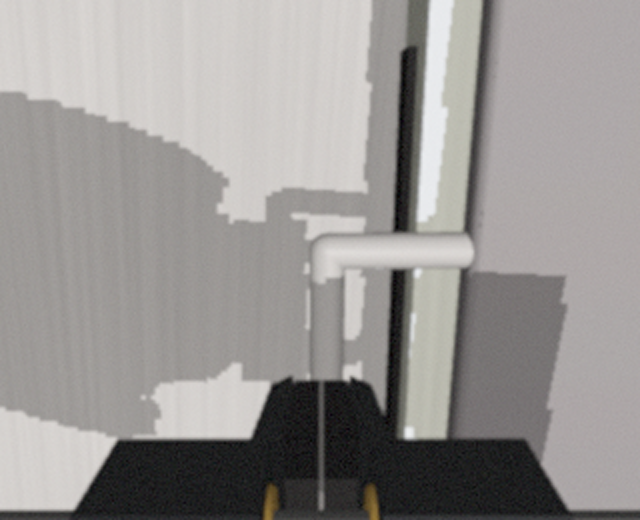

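The shut fingers cover the bar at crop row 380, so the tips are still above it. I'll check their true height with the scene camera.

```bash
python3 -c "
from h import *
p=env.sense()['position']
a=[proj('scene',p+[0,0,d]) for d in (0,.02,.04)]; print(np.round(a)); c=a[0].astype(int)
print(c-[60,50],[((q-(c-[60,50]))*5).round() for q in a])
shot('scene','s1.png',(c[0]-60,c[1]-50,c[0]+60,c[1]+50),5)"
```

```text
[[283. 224.]
 [283. 218.]
 [283. 212.]]
[222 173] [array([303., 254.]), array([303., 226.]), array([303., 196.])]
```

View pics/s1.png

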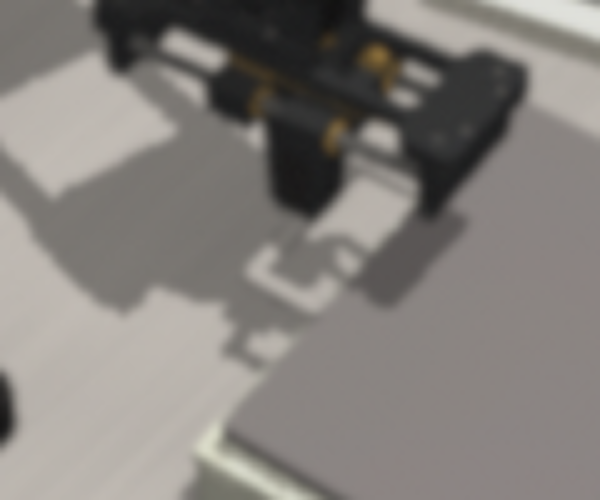

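The tips are about 30 mm above the reported TCP: the bottom is at crop (300,213), and the TCP projects to (303,254). I'll lift, reopen and step down in small increments, watching the force.

Call:
play_rows --targets '[{"hand": 0.6,"dx": 0,"dy": 0,"dz": 0,"turn": 0},{"hand": 0.6,"dx": 0,"dy": 0.002,"dz": 0,"turn": 0},{"hand": 0.6,"dx": 0,"dy": 0,"dz": 0,"turn": 0},{"hand": 0.6,"dx": 0,"dy": 0,"dz": 0.008,"turn": 0},{"hand": 0.6,"dx": 0,"dy": 0,"dz": 0.008,"turn": 0},{"hand": 0.6,"dx": 0,"dy": 0,"dz": 0.008,"turn": 0},{"hand": 0.6,"dx": 0,"dy": 0,"dz": 0.008,"turn": 0},{"hand": 0.6,"dx": 0,"dy": 0,"dz": 0,"turn": 0},{"hand": 0.6,"dx": 0,"dy": 0,"dz": 0,"turn": 0}]'

```text
t: 7.82
position: [0.4689, -0.0047, 0.0248]
ee_rot: [[-0.068, 0.998, -0.001], [0.998, 0.068, 0.0], [0.0, -0.001, -1.0]]
contact_force: [0.1, 1.0, 0.3]
finger_gap: 0.2
gripper_force: 0.0
```

Call:
play_rows --targets '[{"hand": 0.6,"dx": 0,"dy": 0.0,"dz": 0.008,"turn": 0},{"hand": 0.6,"dx": 0,"dy": 0,"dz": 0.008,"turn": 0},{"hand": 0.6,"dx": 0,"dy": 0,"dz": 0,"turn": 0},{"hand": 1,"dx": 0,"dy": 0,"dz": 0,"turn": 0},{"hand": 1,"dx": 0,"dy": 0,"dz": 0,"turn": 0},{"hand": 1,"dx": 0,"dy": 0,"dz": 0,"turn": 0},{"hand": 1,"dx": 0,"dy": 0,"dz": 0,"turn": 0},{"hand": 1,"dx": 0,"dy": 0,"dz": 0,"turn": 0}]' --force 25

```text
t: 8.48
position: [0.47, -0.0047, 0.019]
ee_rot: [[-0.067, 0.998, 0.002], [0.998, 0.067, 0.0], [-0.0, 0.002, -1.0]]
contact_force: [4.8, 1.2, -4.4]
finger_gap: 0.1
gripper_force: 25.0
```

The bar is gripped, but only on a chord (8.8 mm against 10 mm). I'll reopen, go 8 mm deeper and regrip.

Call:
play_rows --targets '[{"hand": 0.6,"dx": 0,"dy": 0,"dz": 0,"turn": 0},{"hand": 0.6,"dx": 0,"dy": 0,"dz": 0,"turn": 0},{"hand": 0.6,"dx": 0,"dy": 0,"dz": 0,"turn": 0},{"hand": 0.6,"dx": 0,"dy": 0,"dz": 0.007,"turn": 0},{"hand": 0.6,"dx": 0,"dy": 0,"dz": 0.007,"turn": 0},{"hand": 0.6,"dx": 0,"dy": 0,"dz": 0.007,"turn": 0},{"hand": 0.6,"dx": 0,"dy": 0,"dz": 0,"turn": 0},{"hand": 1,"dx": 0,"dy": 0,"dz": 0,"turn": 0},{"hand": 1,"dx": 0,"dy": 0,"dz": 0,"turn": 0},{"hand": 1,"dx": 0,"dy": 0,"dz": 0,"turn": 0},{"hand": 1,"dx": 0,"dy": 0,"dz": 0,"turn": 0},{"hand": 1,"dx": 0,"dy": 0,"dz": 0,"turn": 0}]' --force 30

```text
t: 9.48
position: [0.4701, -0.0047, 0.0106]
ee_rot: [[-0.067, 0.998, 0.002], [0.998, 0.067, 0.0], [-0.0, 0.002, -1.0]]
contact_force: [6.1, 2.8, -4.4]
finger_gap: 0.093
gripper_force: 29.9
```

Call:
play_rows --targets '[{"hand": 1,"dx": 0,"dy": 0.0034,"dz": -0.0208,"turn": 0},{"hand": 1,"dx": 0,"dy": 0.0034,"dz": -0.0208,"turn": 0},{"hand": 1,"dx": 0,"dy": 0.0034,"dz": -0.0208,"turn": 0},{"hand": 1,"dx": 0,"dy": 0.0034,"dz": -0.0208,"turn": 0},{"hand": 1,"dx": 0,"dy": 0.007,"dz": -0.0199,"turn": 0},{"hand": 1,"dx": 0,"dy": 0.007,"dz": -0.0199,"turn": 0},{"hand": 1,"dx": 0,"dy": 0.007,"dz": -0.0199,"turn": 0},{"hand": 1,"dx": 0,"dy": 0.007,"dz": -0.0199,"turn": 0},{"hand": 1,"dx": 0,"dy": 0,"dz": 0,"turn": 0},{"hand": 1,"dx": 0,"dy": 0,"dz": 0,"turn": 0}]'

```text
t: 10.32
position: [0.4899, -0.0035, 0.0771]
ee_rot: [[-0.067, 0.998, 0.009], [0.998, 0.067, 0.0], [-0.001, 0.009, -1.0]]
contact_force: [14.3, 3.1, -7.6]
finger_gap: 0.084
gripper_force: 30.2
```

```bash
python3 -c "
from h import *
shot('scene','s2.png',(200,110,420,310),3);print(env.sense()['position'])"
```

```text
[ 0.48979024 -0.00353196  0.07688754]
```

View pics/s2.png

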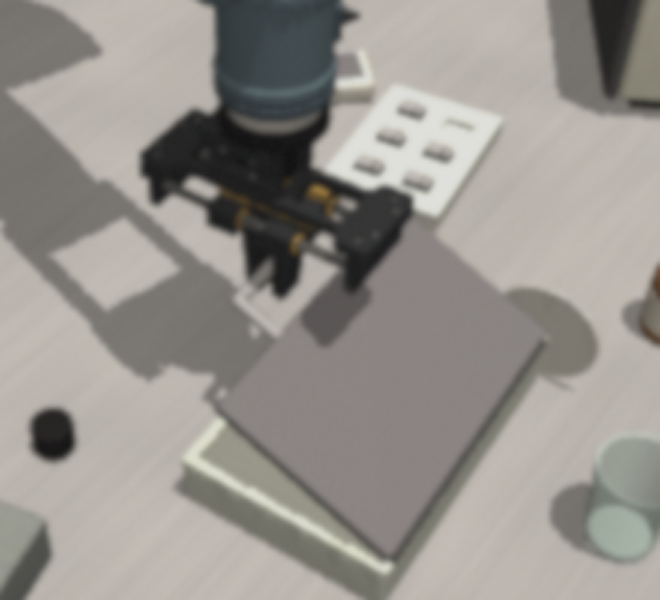

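The lid is up about 20° with the fingers on the bar, but the grip is still shallow. It is clear of the case now, so I'll regrip 14 mm deeper.

Call:
play_rows --targets '[{"hand": 0.5,"dx": 0,"dy": 0,"dz": 0,"turn": 0},{"hand": 0.5,"dx": 0,"dy": 0,"dz": 0,"turn": 0},{"hand": 0.5,"dx": 0,"dy": 0.002,"dz": 0,"turn": 0},{"hand": 0.5,"dx": 0,"dy": 0.002,"dz": 0.012,"turn": 0},{"hand": 0.5,"dx": 0,"dy": 0,"dz": 0.012,"turn": 0},{"hand": 0.5,"dx": 0,"dy": 0,"dz": 0.012,"turn": 0},{"hand": 0.5,"dx": 0,"dy": 0,"dz": 0,"turn": 0},{"hand": 1,"dx": 0,"dy": 0,"dz": 0,"turn": 0},{"hand": 1,"dx": 0,"dy": 0,"dz": 0,"turn": 0},{"hand": 1,"dx": 0,"dy": 0,"dz": 0,"turn": 0},{"hand": 1,"dx": 0,"dy": 0,"dz": 0,"turn": 0},{"hand": 1,"dx": 0,"dy": 0,"dz": 0,"turn": 0},{"hand": 1,"dx": 0,"dy": 0,"dz": 0,"turn": 0}]' --force 30

```text
t: 11.45
position: [0.4898, -0.0036, 0.0617]
ee_rot: [[-0.067, 0.998, 0.005], [0.998, 0.067, -0.0], [-0.0, 0.005, -1.0]]
contact_force: [9.7, 1.5, -6.5]
finger_gap: 0.088
gripper_force: 29.1
```

All the grips were sound: the bar reads about 8 mm, and the first grips were already mid-pad. I'll back out 14 mm so the tips clear the lid when it stands upright.

Call:
play_rows --targets '[{"hand": 0.5,"dx": 0,"dy": 0,"dz": 0,"turn": 0},{"hand": 0.5,"dx": 0,"dy": 0,"dz": 0,"turn": 0},{"hand": 0.5,"dx": 0,"dy": 0.002,"dz": 0,"turn": 0},{"hand": 0.5,"dx": 0,"dy": 0.002,"dz": -0.018,"turn": 0},{"hand": 0.5,"dx": 0,"dy": 0,"dz": -0.018,"turn": 0},{"hand": 0.5,"dx": 0,"dy": 0,"dz": 0,"turn": 0},{"hand": 0.5,"dx": 0,"dy": 0,"dz": 0,"turn": 0}]'

```text
t: 12.03
position: [0.4898, -0.0036, 0.0765]
ee_rot: [[-0.068, 0.998, 0.002], [0.998, 0.068, -0.0], [-0.001, 0.002, -1.0]]
contact_force: [0.9, 0.4, -0.5]
finger_gap: 0.251
gripper_force: 0.0
```

Call:
play_rows --targets '[{"hand": 1,"dx": 0,"dy": 0,"dz": 0,"turn": 0},{"hand": 1,"dx": 0,"dy": 0,"dz": 0,"turn": 0},{"hand": 1,"dx": 0,"dy": 0,"dz": 0,"turn": 0},{"hand": 1,"dx": 0,"dy": 0,"dz": 0,"turn": 0},{"hand": 1,"dx": 0,"dy": 0,"dz": 0,"turn": 0}]' --force 30

```text
t: 12.45
position: [0.4895, -0.0034, 0.0755]
ee_rot: [[-0.067, 0.998, 0.001], [0.998, 0.067, 0.0], [0.0, 0.001, -1.0]]
contact_force: [3.8, 1.0, -3.4]
finger_gap: 0.083
gripper_force: 29.8
```

Call:
play_rows --targets '[{"hand": 1,"dx": 0,"dy": 0.0089,"dz": -0.0153,"turn": 0},{"hand": 1,"dx": 0,"dy": 0.0089,"dz": -0.0153,"turn": 0},{"hand": 1,"dx": 0,"dy": 0.0089,"dz": -0.0153,"turn": 0},{"hand": 1,"dx": 0,"dy": 0.0089,"dz": -0.0153,"turn": 0},{"hand": 1,"dx": 0,"dy": 0.0133,"dz": -0.0163,"turn": 0},{"hand": 1,"dx": 0,"dy": 0.0133,"dz": -0.0163,"turn": 0},{"hand": 1,"dx": 0,"dy": 0.0133,"dz": -0.0163,"turn": 0},{"hand": 1,"dx": 0,"dy": 0.0133,"dz": -0.0163,"turn": 0},{"hand": 1,"dx": 0,"dy": 0.0159,"dz": -0.0137,"turn": 0},{"hand": 1,"dx": 0,"dy": 0.0159,"dz": -0.0137,"turn": 0},{"hand": 1,"dx": 0,"dy": 0.0159,"dz": -0.0137,"turn": 0},{"hand": 1,"dx": 0,"dy": 0.0159,"dz": -0.0137,"turn": 0},{"hand": 1,"dx": 0,"dy": 0.0181,"dz": -0.0107,"turn": 0},{"hand": 1,"dx": 0,"dy": 0.0181,"dz": -0.0107,"turn": 0},{"hand": 1,"dx": 0,"dy": 0.0181,"dz": -0.0107,"turn": 0},{"hand": 1,"dx": 0,"dy": 0.0181,"dz": -0.0107,"turn": 0},{"hand": 1,"dx": 0,"dy": 0,"dz": 0,"turn": 0}]'

```text
t: 13.87
position: [0.5784, 0.0023, 0.1619]
ee_rot: [[-0.067, 0.998, -0.004], [0.998, 0.067, 0.0], [0.0, -0.004, -1.0]]
contact_force: [11.6, -2.0, -18.8]
finger_gap: 0.07
gripper_force: 31.2
```

Call:
play_rows --targets '[{"hand": 1,"dx": 0,"dy": 0.0197,"dz": -0.0055,"turn": 0},{"hand": 1,"dx": 0,"dy": 0.0197,"dz": -0.0055,"turn": 0},{"hand": 1,"dx": 0,"dy": 0.0197,"dz": -0.0055,"turn": 0},{"hand": 1,"dx": 0,"dy": 0.0197,"dz": -0.006,"turn": 0},{"hand": 1,"dx": 0,"dy": 0.0207,"dz": -0.003,"turn": 0},{"hand": 1,"dx": 0,"dy": 0.0207,"dz": -0.003,"turn": 0},{"hand": 1,"dx": 0,"dy": 0.0207,"dz": -0.003,"turn": 0},{"hand": 1,"dx": 0,"dy": 0.0207,"dz": -0.003,"turn": 0},{"hand": 1,"dx": 0,"dy": 0,"dz": 0,"turn": 0}]'

```text
t: 14.62
position: [0.6457, 0.0071, 0.1803]
ee_rot: [[-0.068, 0.998, 0.004], [0.998, 0.068, -0.0], [-0.0, 0.004, -1.0]]
contact_force: [2.1, -1.2, 1.5]
finger_gap: 0.079
gripper_force: 29.5
```

Call:
play_rows --targets '[{"hand": 1,"dx": 0,"dy": 0.0203,"dz": 0,"turn": 0},{"hand": 1,"dx": 0,"dy": 0.0203,"dz": 0,"turn": 0},{"hand": 1,"dx": 0,"dy": 0.0203,"dz": 0,"turn": 0},{"hand": 1,"dx": 0,"dy": 0.0203,"dz": 0.002,"turn": 0},{"hand": 1,"dx": 0,"dy": 0.0203,"dz": 0.002,"turn": 0},{"hand": 1,"dx": 0,"dy": 0.0203,"dz": 0.003,"turn": 0},{"hand": 1,"dx": 0,"dy": 0.0203,"dz": 0.004,"turn": 0},{"hand": 1,"dx": 0,"dy": 0.0203,"dz": 0.004,"turn": 0},{"hand": 1,"dx": 0,"dy": 0.0203,"dz": 0.005,"turn": 0},{"hand": 1,"dx": 0,"dy": 0,"dz": 0,"turn": 0},{"hand": 1,"dx": 0,"dy": 0,"dz": 0,"turn": 0}]'

```text
t: 15.53
position: [0.7177, 0.0117, 0.171]
ee_rot: [[-0.067, 0.998, 0.003], [0.998, 0.067, -0.0], [-0.0, 0.003, -1.0]]
contact_force: [3.3, -3.0, 2.7]
finger_gap: 0.07
gripper_force: 30.3
```

```bash
python3 -c "
from h import *
print(env.sense()['position'])
shot('scene','s3.png',(250,60,450,220),4)
a=np.radians(3.8);c,s=np.cos(a),np.sin(a)
H=np.array([.6632,0.0,.0495])
for th in(100,105,110):
  t=np.radians(th); 
  for L in(.155,):
    for y in(-.125,.125):
      # top-side free edge, underside
      for k in(0,.012):
        x=-L*np.cos(t)+k*np.sin(t); z=L*np.sin(t)+k*np.cos(t)
        q=proj('scene',H+[c*x-s*y,s*x+c*y,z]); print(th,y,k,((q-[250,60])*4).round())
"
```

```text
[0.71768957 0.01167634 0.1709717 ]
100 -0.125 0 [388. 799.]
100 -0.125 0.012 [412. 814.]
100 0.125 0 [612. 477.]
100 0.125 0.012 [633. 489.]
105 -0.125 0 [415. 817.]
105 -0.125 0.012 [438. 834.]
105 0.125 0 [635. 491.]
105 0.125 0.012 [655. 504.]
110 -0.125 0 [441. 836.]
110 -0.125 0.012 [464. 854.]
110 0.125 0 [657. 506.]
110 0.125 0.012 [677. 520.]
```

View pics/s3.png

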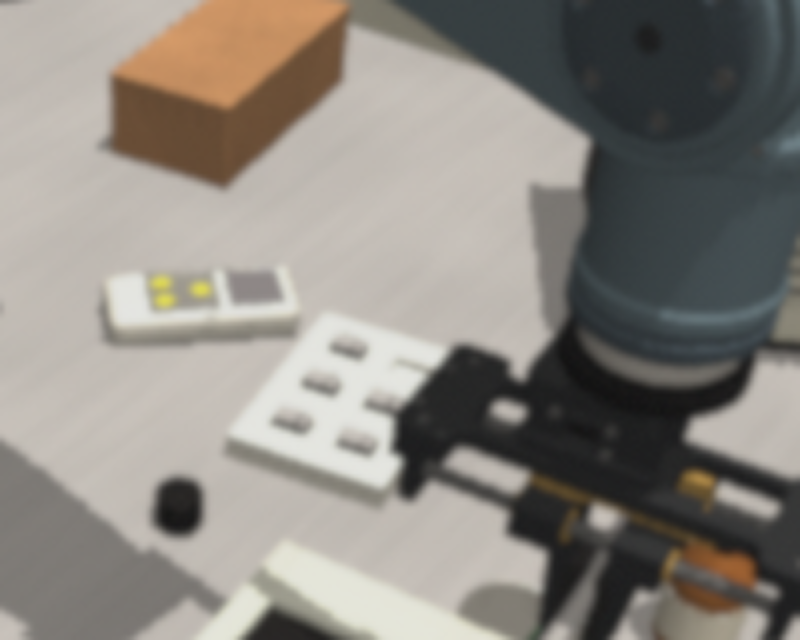

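The scene crop mostly misses the lid: it shows the gripper at the bar around (600,560) and five loggers in the tray. I'll release, retreat upward and then measure the lid angle numerically.

Call:
play_rows --targets '[{"hand": 0.5,"dx": 0,"dy": 0,"dz": 0,"turn": 0},{"hand": 0.5,"dx": 0,"dy": 0,"dz": 0,"turn": 0},{"hand": 0.5,"dx": 0,"dy": 0,"dz": 0,"turn": 0},{"hand": 0.5,"dx": 0,"dy": 0,"dz": 0,"turn": 0},{"hand": 0.5,"dx": 0,"dy": 0,"dz": -0.03,"turn": 0},{"hand": 0.5,"dx": 0,"dy": 0,"dz": -0.06,"turn": 0},{"hand": 0.5,"dx": 0,"dy": 0,"dz": -0.06,"turn": 0},{"hand": 0.5,"dx": 0,"dy": 0,"dz": -0.06,"turn": 0},{"hand": 0.5,"dx": 0,"dy": 0,"dz": -0.06,"turn": 0},{"hand": 0.5,"dx": 0,"dy": -0.08,"dz": 0,"turn": 0},{"hand": 0.5,"dx": 0,"dy": -0.08,"dz": 0,"turn": 0},{"hand": 0.5,"dx": 0,"dy": -0.08,"dz": 0,"turn": 0},{"hand": 0.5,"dx": 0,"dy": -0.08,"dz": 0,"turn": 0},{"hand": 0.5,"dx": 0,"dy": -0.08,"dz": 0,"turn": 0},{"hand": 0.5,"dx": 0,"dy": -0.08,"dz": 0,"turn": 0},{"hand": 0.5,"dx": 0,"dy": -0.08,"dz": 0,"turn": 0},{"hand": 0.5,"dx": 0,"dy": -0.08,"dz": 0,"turn": 0},{"hand": 0.5,"dx": 0,"dy": 0,"dz": 0,"turn": 0}]'

```text
t: 17.08
position: [0.4563, -0.0047, 0.2795]
ee_rot: [[-0.068, 0.998, -0.001], [0.998, 0.068, -0.0], [0.0, -0.001, -1.0]]
contact_force: [0.3, -0.0, 0.5]
finger_gap: 0.247
gripper_force: 0.0
```

```bash
python3 - <<'E'
from h import *
s=env.capture('scene');t=env.capture('top')
A=cv2.resize(s[110:310,240:480],None,fx=2.5,fy=2.5,interpolation=cv2.INTER_CUBIC)
B=cv2.resize(t[120:240,190:330],None,fx=4,fy=4,interpolation=cv2.INTER_CUBIC)
B=cv2.resize(t[105:215,200:330],None,fx=1.5,fy=1.5) if 0 else B
cv2.imwrite("pics/s4.png",A[:,:,::-1]);cv2.imwrite("pics/t4.png",B[:,:,::-1])
a=np.radians(3.8);c,sn=np.cos(a),np.sin(a);H=np.array([.6632,0.0,.0495])
def P(th,L,k,y,n):
    t=np.radians(th);x=-L*np.cos(t)+k*np.sin(t);z=L*np.sin(t)+k*np.cos(t)
    return proj(n,H+[c*x-sn*y,sn*x+c*y,z])
for th in(100,105,110): print(th,[((P(th,.155,0,y,'scene')-[240,110])*2.5).round().tolist() for y in(-.125,.125)],"bar",[((P(th,.193,.006,y,'scene')-[240,110])*2.5).round().tolist() for y in(-.045,.045)],[P(th,.193,.006,y,'top').round(1).tolist() for y in(-.045,.045)])
print("hinge",[((P(0,0,0,y,'scene')-[240,110])*2.5).round().tolist() for y in(-.125,.125)])
E
```

```text
100 [[267.0, 374.0], [408.0, 173.0]] bar [[342.0, 274.0], [393.0, 201.0]] [[294.3, 130.5], [259.1, 132.9]]
105 [[284.0, 386.0], [422.0, 182.0]] bar [[363.0, 288.0], [412.0, 213.0]] [[293.8, 124.6], [258.8, 127.0]]
110 [[301.0, 398.0], [436.0, 191.0]] bar [[383.0, 302.0], [431.0, 227.0]] [[293.3, 119.1], [258.5, 121.5]]
hinge [[216.0, 476.0], [347.0, 285.0]]
```

View pics/s4.png

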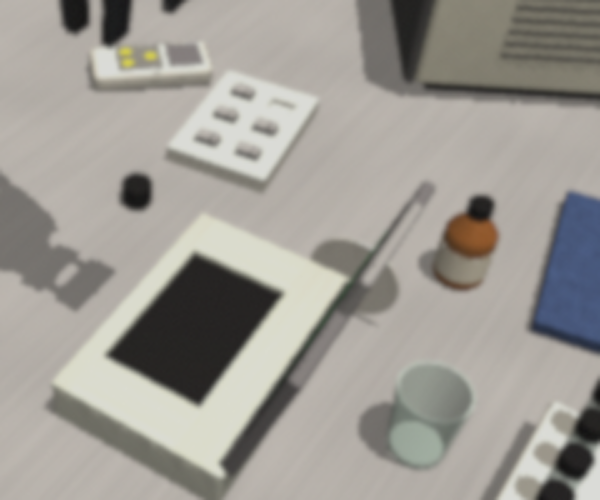

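The lid stands near upright. Its free edge runs from crop (295,385) to (430,187), and the hinge from (225,470) to (350,284). The dish is exposed at about (195,330). I'll check the angle numerically in the top image and locate the control in the same step.

```bash
python3 - <<'E'
from h import *
t=env.capture('top').astype(int).sum(2)//3
for c in(268,276,284): print(c,t[108:150,c].tolist())
b=cv2.imread("pics/top0.png").astype(int).sum(2)//3
a=np.radians(3.8)
print(proj('top',[.4705,-.006,.064]).round(1))
for th in(103,105,107):
    tt=np.radians(th);x=-.193*np.cos(tt)+.006*np.sin(tt);z=.193*np.sin(tt)+.006*np.cos(tt);print(th,proj('top',[.6632+x*np.cos(a),.01,.0495+z]).round(1))
    x=-.155*np.cos(tt);z=.155*np.sin(tt);print('  edge under',proj('top',[.6632+x*np.cos(a),.01,.0495+z]).round(1))
go(.432,-.36,.28,0)
E
```

```text
268 [124, 117, 91, 75, 72, 72, 71, 72, 72, 76, 92, 115, 122, 123, 122, 124, 122, 119, 126, 114, 97, 107, 105, 98, 83, 58, 47, 46, 44, 31, 18, 10, 15, 15, 16, 18, 15, 15, 16, 18, 18, 16]
276 [119, 120, 120, 122, 123, 123, 126, 128, 126, 121, 111, 112, 116, 121, 121, 116, 109, 121, 130, 105, 83, 94, 100, 93, 66, 47, 54, 59, 42, 27, 14, 10, 17, 20, 17, 17, 15, 16, 16, 15, 15, 16]
284 [121, 121, 122, 123, 123, 123, 123, 125, 124, 124, 123, 124, 124, 123, 123, 121, 121, 129, 114, 93, 105, 118, 118, 96, 62, 48, 45, 42, 30, 19, 10, 13, 15, 16, 16, 17, 16, 15, 18, 19, 15, 18]
[280.3 226.6]
103 [273.8 128.1]
  edge under [274.  136.8]
105 [273.8 125.8]
  edge under [274.  134.9]
107 [273.8 123.5]
  edge under [274.  133.1]
heading 93.9 turn 93.9 deg = 13.65 units; after turn dx -0.0736 dy 0.8865 dz 0.0006 (units) q6 -19 t 17.2
```

The top image puts the bar at row 126 and 105° predicts 125.8. TCP travel independently gives 105.0°, so the lid is good. Next is the dial: I'll move above the grey control with the tool heading along the bar grip.

Call:
play_rows --targets '[{"hand": -0.2,"dx": 0,"dy": 0,"dz": 0,"turn": -0.9},{"hand": -0.2,"dx": 0,"dy": 0,"dz": 0,"turn": -0.9},{"hand": -0.2,"dx": 0,"dy": 0,"dz": 0,"turn": -0.9},{"hand": -0.2,"dx": 0,"dy": 0,"dz": 0,"turn": -0.9},{"hand": -0.2,"dx": 0,"dy": 0,"dz": 0,"turn": -0.9},{"hand": -0.2,"dx": 0,"dy": 0,"dz": 0,"turn": -0.9},{"hand": -0.2,"dx": -0.0635,"dy": -0.0635,"dz": 0,"turn": 0},{"hand": -0.2,"dx": -0.0635,"dy": -0.0635,"dz": 0,"turn": 0},{"hand": -0.2,"dx": -0.0635,"dy": -0.0635,"dz": 0,"turn": 0},{"hand": -0.2,"dx": -0.0635,"dy": -0.0635,"dz": 0,"turn": 0},{"hand": -0.2,"dx": -0.0635,"dy": -0.0635,"dz": 0,"turn": 0},{"hand": -0.2,"dx": -0.0635,"dy": -0.0635,"dz": 0,"turn": 0},{"hand": -0.2,"dx": -0.0635,"dy": -0.0635,"dz": 0,"turn": 0},{"hand": -0.2,"dx": -0.0635,"dy": -0.0635,"dz": 0,"turn": 0},{"hand": -0.2,"dx": -0.0635,"dy": -0.0635,"dz": 0,"turn": 0},{"hand": -0.2,"dx": -0.0635,"dy": -0.0635,"dz": 0,"turn": 0},{"hand": -0.2,"dx": 0,"dy": 0,"dz": 0,"turn": 0},{"hand": -0.2,"dx": 0,"dy": 0,"dz": 0,"turn": 0},{"hand": -0.2,"dx": 0,"dy": 0,"dz": 0,"turn": 0}]'

```text
t: 18.82
position: [0.4363, -0.3635, 0.2784]
ee_rot: [[-0.656, 0.755, -0.0], [0.755, 0.656, 0.001], [0.001, 0.001, -1.0]]
contact_force: [-0.9, -0.2, -0.1]
finger_gap: 0.601
gripper_force: 0.0
```

```bash
python3 - <<'E'
from h import *
shot('wrist','w5.png',(170,80,400,260),3.4)
go(.431,-.363,.28,131.4); c=np.array([170,80])
print("dial",(proj('wrist',[.431,-.363,.091])-c)*3.4,"start",(proj('wrist',[.407,-.273,.072])-c)*3.4)
E
```

```text
heading 131.0 turn -0.4 deg = -0.05 units; after turn dx 0.0087 dy -0.0102 dz -0.0034 (units) q6 -93 t 18.9
dial [363.54367927 327.99999838] start [472.9430879   97.39107219]
```

View pics/w5.png

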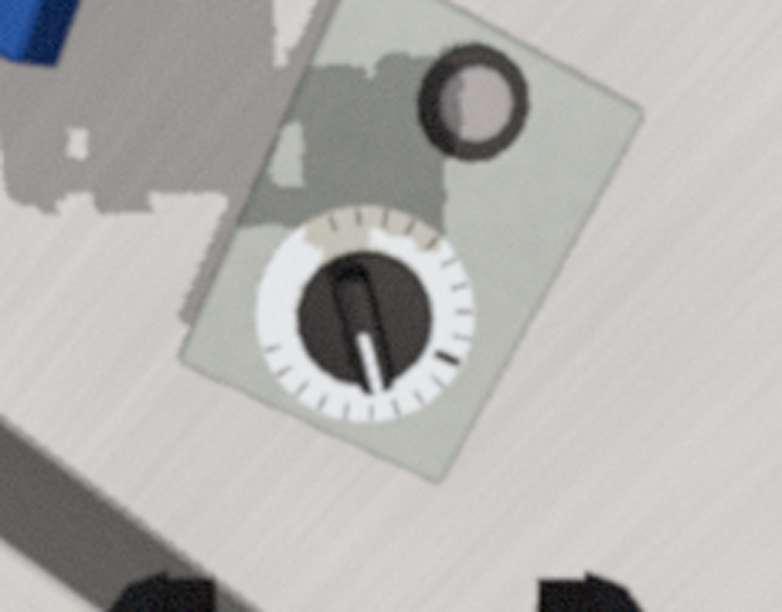

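The grey box is confirmed: start button at (473,102), dial centre near (364,320), pointer from (360,335) to (377,392), and the thick zero tick at (447,357).

```bash
python3 - <<'E'
from h import *
c=lambda u,v,z:ray('wrist',u/3.4+170,v/3.4+80,z)[:2]
an=lambda d:np.degrees(np.arctan2(d[1],d[0])).round(1)
p1,p2=c(360,335,.091),c(377,392,.091);print("pointer",p1.round(4),p2.round(4),an(p2-p1))
b=c(348,258,.091),c(380,395,.091);print("bar",an(b[1]-b[0]),((b[0]+b[1])/2).round(4),np.linalg.norm(b[1]-b[0]).round(4))
s=c(366,313,.051);t=c(447,357,.051);print("scale c",s.round(4),"tick",an(t-s),"edge",an(c(643,112,.05)-c(437,482,.05))-90,an(c(437,482,.05)-c(180,358,.05)),"start",c(478,102,.072).round(4),"skirt",c(364,318,.06).round(4))
E
```

```text
pointer [ 0.4318 -0.366 ] [ 0.4516 -0.3788] -32.9
bar -36.2 [ 0.4312 -0.3628] 0.0546
scale c [ 0.4328 -0.3642] tick 12.2 edge 14.5 14.0 start [ 0.4095 -0.273 ] skirt [ 0.4325 -0.3649]
```

Call:
play_rows --targets '[{"hand": 0.2,"dx": 0,"dy": 0,"dz": 0,"turn": -0.7},{"hand": 0.2,"dx": 0,"dy": 0,"dz": 0,"turn": -0.7},{"hand": 0.2,"dx": 0,"dy": 0,"dz": 0,"turn": -0.71},{"hand": 0.2,"dx": 0.008,"dy": -0.007,"dz": 0,"turn": 0},{"hand": 0.2,"dx": 0,"dy": 0,"dz": 0.07,"turn": 0},{"hand": 0.2,"dx": 0,"dy": 0,"dz": 0.08,"turn": 0},{"hand": 0.2,"dx": 0,"dy": 0,"dz": 0.08,"turn": 0},{"hand": 0.2,"dx": 0,"dy": 0,"dz": 0.08,"turn": 0},{"hand": 0.2,"dx": 0,"dy": 0,"dz": 0.08,"turn": 0},{"hand": 0.2,"dx": 0,"dy": 0,"dz": 0.08,"turn": 0},{"hand": 0.2,"dx": 0,"dy": 0,"dz": 0.06,"turn": 0},{"hand": 0.2,"dx": 0,"dy": 0,"dz": 0.03,"turn": 0},{"hand": 0.2,"dx": 0,"dy": 0,"dz": 0.028,"turn": 0},{"hand": 0.2,"dx": 0,"dy": 0,"dz": 0,"turn": 0},{"hand": 0.2,"dx": 0,"dy": 0,"dz": 0,"turn": 0}]'

```text
t: 20.12
position: [0.432, -0.3644, 0.0446]
ee_rot: [[-0.824, 0.566, 0.001], [0.566, 0.824, -0.001], [-0.001, -0.0, -1.0]]
contact_force: [-1.1, -0.2, 0.1]
finger_gap: 0.402
gripper_force: 0.0
```

Call:
play_rows --targets '[{"hand": 1,"dx": 0,"dy": 0,"dz": 0,"turn": 0},{"hand": 1,"dx": 0,"dy": 0,"dz": 0,"turn": 0},{"hand": 1,"dx": 0,"dy": 0,"dz": 0,"turn": 0},{"hand": 1,"dx": 0,"dy": 0,"dz": 0,"turn": 0},{"hand": 1,"dx": 0,"dy": 0,"dz": 0,"turn": 0},{"hand": 1,"dx": 0,"dy": 0,"dz": 0,"turn": 0},{"hand": 1,"dx": 0,"dy": 0,"dz": 0,"turn": 0}]' --force 25

```text
t: 20.7
position: [0.4317, -0.3657, 0.0451]
ee_rot: [[-0.824, 0.566, 0.001], [0.566, 0.824, -0.003], [-0.002, -0.002, -1.0]]
contact_force: [-3.9, -2.6, 6.6]
finger_gap: 0.153
gripper_force: 25.0
```

Call:
play_rows --targets '[{"hand": 1,"dx": 0,"dy": 0,"dz": 0,"turn": -0.5},{"hand": 1,"dx": 0,"dy": 0,"dz": 0,"turn": -0.5},{"hand": 1,"dx": 0,"dy": 0,"dz": 0,"turn": -0.5},{"hand": 1,"dx": 0,"dy": 0,"dz": 0,"turn": -0.5},{"hand": 1,"dx": 0,"dy": 0,"dz": 0,"turn": -0.5},{"hand": 1,"dx": 0,"dy": 0,"dz": 0,"turn": -0.5},{"hand": 1,"dx": 0,"dy": 0,"dz": 0,"turn": -0.5},{"hand": 1,"dx": 0,"dy": 0,"dz": 0,"turn": -0.5},{"hand": 1,"dx": 0,"dy": 0,"dz": 0,"turn": -0.5},{"hand": 1,"dx": 0,"dy": 0,"dz": 0,"turn": -0.5},{"hand": 1,"dx": 0,"dy": 0,"dz": 0,"turn": -0.5},{"hand": 1,"dx": 0,"dy": 0,"dz": 0,"turn": -0.5},{"hand": 1,"dx": 0,"dy": 0,"dz": 0,"turn": -0.5},{"hand": 1,"dx": 0,"dy": 0,"dz": 0,"turn": -0.5},{"hand": 1,"dx": 0,"dy": 0,"dz": 0,"turn": -0.05},{"hand": 1,"dx": 0,"dy": 0,"dz": 0,"turn": 0},{"hand": 1,"dx": 0,"dy": 0,"dz": 0,"turn": 0}]'

```text
t: 22.12
position: [0.4314, -0.367, 0.0451]
ee_rot: [[-0.97, -0.241, 0.001], [-0.241, 0.97, -0.005], [0.0, -0.005, -1.0]]
contact_force: [-4.1, -6.5, 4.0]
finger_gap: 0.155
gripper_force: 25.0
```

Call:
play_rows --targets '[{"hand": 0.2,"dx": 0,"dy": 0,"dz": 0,"turn": 0},{"hand": 0.2,"dx": 0,"dy": 0,"dz": 0,"turn": 0},{"hand": 0.2,"dx": 0,"dy": 0,"dz": 0,"turn": 0},{"hand": 0.2,"dx": 0,"dy": 0,"dz": -0.03,"turn": 0},{"hand": 0.2,"dx": 0,"dy": 0,"dz": -0.07,"turn": 0},{"hand": 0.2,"dx": 0,"dy": 0,"dz": -0.08,"turn": 0},{"hand": 0.2,"dx": 0,"dy": 0,"dz": -0.08,"turn": 0},{"hand": 0.2,"dx": 0,"dy": 0,"dz": -0.06,"turn": 0},{"hand": 0.2,"dx": 0,"dy": 0,"dz": 0,"turn": 0},{"hand": 0.2,"dx": 0,"dy": 0,"dz": 0,"turn": 0}]'

```text
t: 22.95
position: [0.4324, -0.3648, 0.1741]
ee_rot: [[-0.97, -0.242, 0.003], [-0.242, 0.97, -0.003], [-0.002, -0.004, -1.0]]
contact_force: [-0.0, 0.2, -0.7]
finger_gap: 0.403
gripper_force: 0.0
```

```bash
python3 - <<'E'
from h import *
shot('wrist','w6.png',(190,60,390,210),4); s=env.sense(); print(s['position'],s['finger_gap']); go(.432,-.364,.04,194)
E
```

```text
[ 0.43158011 -0.36384403  0.17213387] 0.39906654753086956
heading -166.0 turn 0.0 deg = 0.00 units; after turn dx -0.0009 dy -0.0006 dz 0.3303 (units) q6 -156 t 23.0
```

View pics/w6.png

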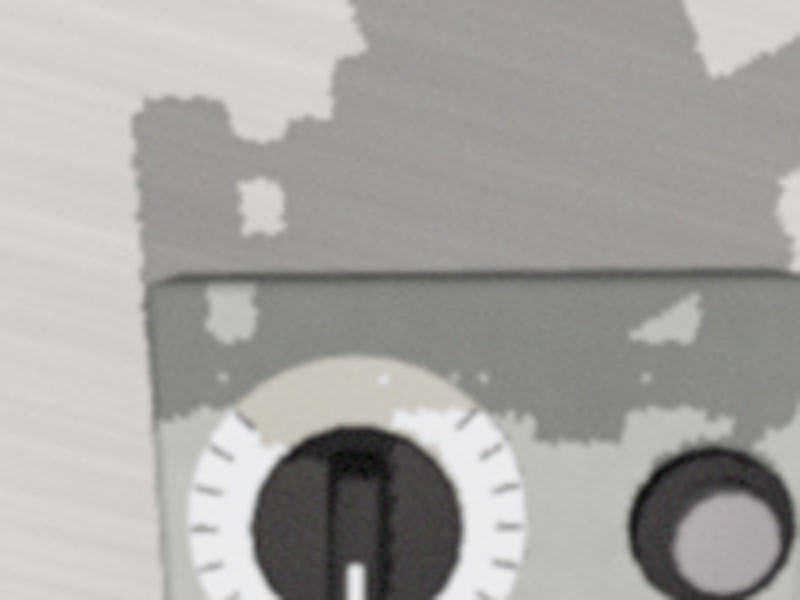

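The dial is at zero: the pointer and bar are vertical at column 355 and the scale centre is at (357,527), with symmetric ticks, so it is within about 1°. I'll move over the tray.

Call:
play_rows --targets '[{"hand": 0.2,"dx": 0,"dy": 0,"dz": -0.08,"turn": 0.47},{"hand": 0.2,"dx": 0,"dy": 0,"dz": -0.08,"turn": 0.47},{"hand": 0.2,"dx": 0,"dy": 0,"dz": -0.08,"turn": 0},{"hand": 0.2,"dx": 0,"dy": 0,"dz": -0.08,"turn": 0},{"hand": 0.2,"dx": 0,"dy": 0,"dz": 0,"turn": 0}]'

```text
t: 23.42
position: [0.4329, -0.3658, 0.3053]
ee_rot: [[-0.991, -0.131, 0.005], [-0.131, 0.991, -0.006], [-0.004, -0.007, -1.0]]
contact_force: [0.5, -0.1, 1.1]
finger_gap: 0.397
gripper_force: 0.0
```

Call:
play_rows --targets '[{"hand": 0.2,"dx": -0.0114,"dy": 0.0927,"dz": 0,"turn": 0},{"hand": 0.2,"dx": -0.0114,"dy": 0.0927,"dz": 0,"turn": 0},{"hand": 0.2,"dx": -0.0114,"dy": 0.0927,"dz": 0,"turn": 0},{"hand": 0.2,"dx": -0.0114,"dy": 0.0927,"dz": 0,"turn": 0},{"hand": 0.2,"dx": -0.0114,"dy": 0.0927,"dz": 0,"turn": 0},{"hand": 0.2,"dx": -0.0114,"dy": 0.0927,"dz": 0,"turn": 0},{"hand": 0.2,"dx": -0.0114,"dy": 0.0927,"dz": 0,"turn": 0},{"hand": 0.2,"dx": -0.0114,"dy": 0.0927,"dz": 0,"turn": 0},{"hand": 0.2,"dx": -0.0114,"dy": 0.0927,"dz": 0,"turn": 0},{"hand": 0.2,"dx": -0.0114,"dy": 0.0927,"dz": 0,"turn": 0},{"hand": 0.2,"dx": -0.0114,"dy": 0.0927,"dz": 0,"turn": 0},{"hand": 0.2,"dx": -0.0114,"dy": 0.0927,"dz": 0,"turn": 0},{"hand": 0.2,"dx": -0.0114,"dy": 0.0927,"dz": 0,"turn": 0},{"hand": 0.2,"dx": -0.0114,"dy": 0.0927,"dz": 0,"turn": 0},{"hand": 0.2,"dx": -0.0114,"dy": 0.0927,"dz": 0,"turn": 0},{"hand": 0.2,"dx": -0.0114,"dy": 0.0927,"dz": 0,"turn": 0},{"hand": 0.2,"dx": -0.0114,"dy": 0.0927,"dz": 0,"turn": 0},{"hand": 0.2,"dx": -0.0114,"dy": 0.0927,"dz": 0,"turn": 0},{"hand": 0.2,"dx": 0,"dy": 0,"dz": 0,"turn": 0},{"hand": 0.2,"dx": 0,"dy": 0,"dz": 0,"turn": 0}]'

```text
t: 25.08
position: [0.4239, 0.3095, 0.2971]
ee_rot: [[-0.991, -0.135, -0.004], [-0.135, 0.991, -0.002], [0.005, -0.001, -1.0]]
contact_force: [-0.0, -0.0, -0.2]
finger_gap: 0.402
gripper_force: 0.0
```

```bash
python3 - <<'E'
from h import *
im=env.capture('wrist'); cv2.imwrite('pics/w7full.png',im[:,:,::-1])
go(.4255,.3086,.25,187.5); print(env.sense()['position'])
for n in('logger1','tray'):
    for d in env.find_in('wrist',n):
        u,v=d['centre'][0]*560,d['centre'][1]*420; print(n,round(u),round(v),round(d['confidence'],2),ray('wrist',u,v,.028 if n!='tray' else .02)[:2].round(4))
# tray outline: bright white segmentation
hsv=cv2.cvtColor(im,cv2.COLOR_RGB2HSV); print([im[r,c].tolist() for r,c in((200,200),(150,280),(170,300),(100,100))])
E
```

```text
heading -172.4 turn 0.1 deg = 0.02 units; after turn dx -0.0029 dy 0.0004 dz 0.1189 (units) q6 -75 t 25.1
[0.42437535 0.30829218 0.29754117]
logger1 282 155 0.72 [0.4038 0.308 ]
logger1 280 188 0.63 [0.4574 0.3113]
logger1 251 185 0.56 [0.4577 0.2642]
logger1 252 152 0.55 [0.4067 0.2609]
logger1 310 155 0.46 [0.3995 0.3513]
logger1 79 240 0.28 [ 0.5926 -0.0174]
tray 287 171 0.88 [0.4312 0.3197]
[[196, 192, 190], [210, 206, 204], [216, 217, 219], [197, 194, 191]]
```

```bash
cat >> h.py <<'E'
def fit(L,W):
    L,W=np.array(L),np.array(W); a=L-L.mean(0); b=W-W.mean(0)
    th=np.arctan2((a[:,0]*b[:,1]-a[:,1]*b[:,0]).sum(),(a*b).sum()); R=np.array([[np.cos(th),-np.sin(th)],[np.sin(th),np.cos(th)]])
    t=W.mean(0)-R@L.mean(0); return np.degrees(th),t,R,np.abs(L@R.T+t-W).max()
E
python3 - <<'E'
from h import *
L=[(.025,0),(.025,-.05),(-.025,.05),(-.025,0),(-.025,-.05)]
T=[ray('top',*p,.028)[:2] for p in((170.9,234.5),(187.7,231.8),(155.9,254.1),(173.2,251.4),(190,249.1))]
W=[(.4574,.3113),(.4577,.2642),(.3995,.3513),(.4038,.308),(.4067,.2609)]
for X in(T,W):
    f=fit(L,X); print(f[0].round(2),f[1].round(4),f[3].round(4)); print((np.array(L)@f[2].T+f[1]).round(4).tolist())
im=cv2.imread('pics/w7full.png'); cv2.imwrite('pics/w7.png',cv2.resize(im[110:230,220:350],None,fx=5,fy=5,interpolation=cv2.INTER_CUBIC))
E
```

```text
8.48 [0.4253 0.3089] 0.0004
[[0.45, 0.3126], [0.4574, 0.2632], [0.3932, 0.3547], [0.4006, 0.3053], [0.4079, 0.2558]]
5.13 [0.4291 0.3095] 0.0058
[[0.454, 0.3118], [0.4585, 0.262], [0.3997, 0.3571], [0.4042, 0.3073], [0.4087, 0.2575]]
```

View pics/w7.png

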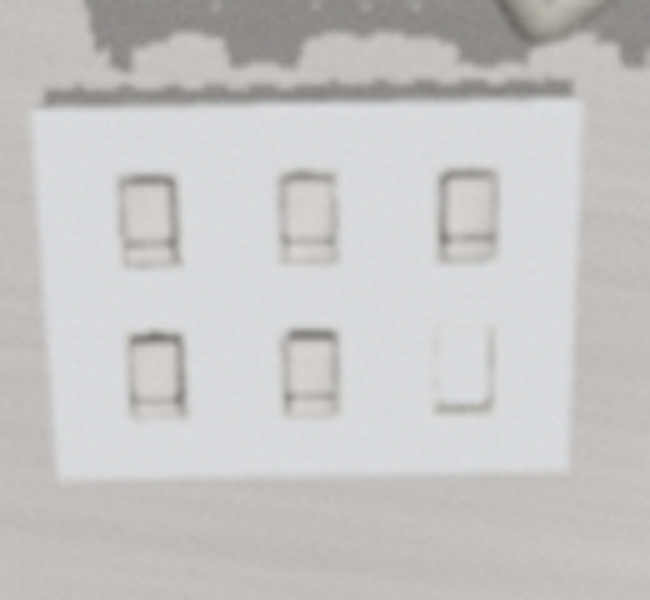

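The tray is nearly aligned with the tool. The logger tops are at crop (149,208), (308,208), (468,205), (156,367) and (311,364), and the pocket at (463,368) is empty.

```bash
python3 - <<'E'
from h import *
L=[(.025,0),(.025,-.05),(-.025,.05),(-.025,0),(-.025,-.05)]
P=[(311,364),(156,367),(468,205),(308,208),(149,208)]
W=[ray('wrist',u/5+220,v/5+110,.028)[:2] for u,v in P]
f=fit(L,W);print(f[0].round(2),f[1].round(4),f[3].round(4));print((np.array(L)@f[2].T+f[1]).round(4).tolist())
go(.45,.312,.0,188.5)
# dish slots in world: reader centre/yaw
a=np.radians(3.8);R=np.array([[np.cos(a),-np.sin(a)],[np.sin(a),np.cos(a)]]);c=np.array([.6632,.003])-R@[.08,0]
print("centre",c,[(c+R@[-.03,y]).round(4).tolist() for y in(-.056,-.028,0,.028,.056)])
# dish dark region in top
t=env.capture('top');g=t.sum(2)//3;m=(g<40).astype('uint8');m[:, :190]=0;m[:,345:]=0;m[:120]=0;m[215:]=0
n,l,st,ce=cv2.connectedComponentsWithStats(m);i=1+st[1:,4].argmax();print(st[i],ce[i]);r=cv2.minAreaRect(np.argwhere(l==i)[:,::-1].astype(np.float32));print(r,[ray('top',*q,.042)[:2].round(4).tolist() for q in cv2.boxPoints(r)])
E
```

```text
8.32 [0.4244 0.3101] 0.0007
[[0.4491, 0.3137], [0.4563, 0.2642], [0.3924, 0.356], [0.3996, 0.3065], [0.4069, 0.257]]
heading -172.5 turn -1.0 deg = -0.15 units; after turn dx -0.0631 dy 0.0027 dz 0.7464 (units) q6 -75 t 25.2
centre [ 0.58337588 -0.00230191] [[0.5572, -0.0602], [0.5553, -0.0322], [0.5534, -0.0043], [0.5516, 0.0236], [0.5497, 0.0516]]
[ 229  134   92   29 2146] [274.9944082  148.22693383]
((275.19537353515625, 148.27772521972656), (25.109086990356445, 91.26187133789062), 86.3086166381836) [[0.7292, 0.144], [0.7457, -0.1216], [0.6718, -0.1259], [0.6552, 0.1388]]
```

Call:
play_rows --targets '[{"hand": 0.32,"dx": 0,"dy": 0,"dz": 0,"turn": -0.13},{"hand": 0.32,"dx": -0.063,"dy": 0.004,"dz": 0.03,"turn": 0},{"hand": 0.32,"dx": 0,"dy": 0,"dz": 0.08,"turn": 0},{"hand": 0.32,"dx": 0,"dy": 0,"dz": 0.08,"turn": 0},{"hand": 0.32,"dx": 0,"dy": 0,"dz": 0.08,"turn": 0},{"hand": 0.32,"dx": 0,"dy": 0,"dz": 0.08,"turn": 0},{"hand": 0.32,"dx": 0,"dy": 0,"dz": 0.08,"turn": 0},{"hand": 0.32,"dx": 0,"dy": 0,"dz": 0.08,"turn": 0},{"hand": 0.32,"dx": 0,"dy": 0,"dz": 0.08,"turn": 0},{"hand": 0.32,"dx": 0,"dy": 0,"dz": 0.06,"turn": 0},{"hand": 0.32,"dx": 0,"dy": 0,"dz": 0.05,"turn": 0},{"hand": 0.32,"dx": 0,"dy": 0,"dz": 0.03,"turn": 0},{"hand": 0.32,"dx": 0,"dy": 0,"dz": 0,"turn": 0},{"hand": 0.32,"dx": 0,"dy": 0,"dz": 0,"turn": 0},{"hand": 0.32,"dx": 0,"dy": 0,"dz": 0,"turn": 0}]'

```text
t: 26.53
position: [0.4516, 0.3138, 0.0092]
ee_rot: [[-0.989, -0.146, 0.002], [-0.146, 0.989, 0.001], [-0.002, 0.001, -1.0]]
contact_force: [-1.0, -0.9, -0.9]
finger_gap: 0.342
gripper_force: 0.0
```

```bash
python3 -c "
from h import *
print(env.sense()['position'],env.sense()['contact_force']);go(.4491,.3137,-.008,188.4)"
```

```text
[0.45158278 0.31375026 0.00924971] [-1.02766974 -0.90473747 -0.93206546]
heading -171.6 turn -0.0 deg = -0.00 units; after turn dx 0.0062 dy 0.0008 dz 0.0431 (units) q6 -76 t 26.5
```

Call:
play_rows --targets '[{"hand": 0.32,"dx": 0.006,"dy": 0,"dz": 0.01,"turn": 0},{"hand": 0.32,"dx": 0,"dy": 0,"dz": 0.01,"turn": 0},{"hand": 0.32,"dx": 0,"dy": 0,"dz": 0.01,"turn": 0},{"hand": 0.32,"dx": 0,"dy": 0,"dz": 0,"turn": 0},{"hand": 0.32,"dx": 0,"dy": 0,"dz": 0,"turn": 0}]'

```text
t: 26.95
position: [0.4476, 0.3131, -0.0045]
ee_rot: [[-0.989, -0.146, -0.0], [-0.146, 0.989, -0.0], [0.0, -0.0, -1.0]]
contact_force: [0.1, -0.1, 0.6]
finger_gap: 0.338
gripper_force: 0.0
```

Call:
play_rows --targets '[{"hand": 0.32,"dx": 0,"dy": 0,"dz": 0.008,"turn": 0},{"hand": 0.32,"dx": 0,"dy": 0,"dz": 0,"turn": 0},{"hand": 0.32,"dx": 0,"dy": 0,"dz": 0,"turn": 0}]'

```text
t: 27.2
position: [0.4477, 0.3132, -0.0076]
ee_rot: [[-0.989, -0.146, -0.0], [-0.146, 0.989, -0.0], [0.0, -0.0, -1.0]]
contact_force: [0.5, 0.2, 1.3]
finger_gap: 0.34
gripper_force: 0.0
```

Call:
play_rows --targets '[{"hand": 0.32,"dx": 0,"dy": 0,"dz": 0.008,"turn": 0},{"hand": 0.32,"dx": 0,"dy": 0,"dz": 0,"turn": 0},{"hand": 0.32,"dx": 0,"dy": 0,"dz": 0,"turn": 0}]'

```text
t: 27.45
position: [0.4477, 0.3131, -0.0109]
ee_rot: [[-0.989, -0.146, -0.0], [-0.146, 0.989, -0.0], [0.0, -0.0, -1.0]]
contact_force: [-0.9, -0.0, -0.3]
finger_gap: 0.34
gripper_force: 0.0
```

Call:
play_rows --targets '[{"hand": 1,"dx": 0,"dy": 0,"dz": 0,"turn": 0},{"hand": 1,"dx": 0,"dy": 0,"dz": 0,"turn": 0},{"hand": 1,"dx": 0,"dy": 0,"dz": 0,"turn": 0},{"hand": 1,"dx": 0,"dy": 0,"dz": 0,"turn": 0},{"hand": 1,"dx": 0,"dy": 0,"dz": 0,"turn": 0}]' --force 20

```text
t: 27.87
position: [0.4479, 0.3136, -0.0105]
ee_rot: [[-0.989, -0.146, 0.0], [-0.146, 0.989, 0.001], [-0.0, 0.001, -1.0]]
contact_force: [-1.1, 3.3, 0.7]
finger_gap: 0.17
gripper_force: 20.0
```

Call:
play_rows --targets '[{"hand": 0.4,"dx": 0,"dy": 0,"dz": 0,"turn": 0},{"hand": 0.4,"dx": 0,"dy": 0,"dz": 0,"turn": 0},{"hand": 0.4,"dx": 0,"dy": 0,"dz": 0.005,"turn": 0},{"hand": 0.4,"dx": 0,"dy": 0,"dz": 0.004,"turn": 0},{"hand": 0.4,"dx": 0,"dy": 0,"dz": 0,"turn": 0},{"hand": 0.4,"dx": 0,"dy": 0,"dz": 0,"turn": 0}]'

```text
t: 28.37
position: [0.4477, 0.313, -0.0146]
ee_rot: [[-0.989, -0.146, -0.001], [-0.146, 0.989, -0.0], [0.001, -0.0, -1.0]]
contact_force: [0.2, -0.2, 0.1]
finger_gap: 0.305
gripper_force: 0.0
```

Call:
play_rows --targets '[{"hand": 1,"dx": 0,"dy": 0,"dz": 0,"turn": 0},{"hand": 1,"dx": 0,"dy": 0,"dz": 0,"turn": 0},{"hand": 1,"dx": 0,"dy": 0,"dz": 0,"turn": 0},{"hand": 1,"dx": 0,"dy": 0,"dz": 0,"turn": 0},{"hand": 1,"dx": 0,"dy": 0,"dz": -0.03,"turn": 0},{"hand": 1,"dx": 0,"dy": 0,"dz": -0.06,"turn": 0},{"hand": 1,"dx": 0,"dy": 0,"dz": -0.07,"turn": 0},{"hand": 1,"dx": 0,"dy": 0,"dz": -0.08,"turn": 0},{"hand": 1,"dx": 0,"dy": 0,"dz": 0,"turn": 0},{"hand": 1,"dx": 0,"dy": 0,"dz": 0,"turn": 0}]' --force 30

```text
t: 29.2
position: [0.4496, 0.3136, 0.0841]
ee_rot: [[-0.989, -0.146, 0.005], [-0.146, 0.989, 0.001], [-0.005, 0.001, -1.0]]
contact_force: [0.2, 0.5, -0.6]
finger_gap: 0.175
gripper_force: 30.0
```

Call:
play_rows --targets '[{"hand": 1,"dx": -0.0245,"dy": -0.0849,"dz": 0,"turn": 0},{"hand": 1,"dx": -0.0245,"dy": -0.0849,"dz": 0,"turn": 0},{"hand": 1,"dx": -0.0245,"dy": -0.0849,"dz": 0,"turn": 0},{"hand": 1,"dx": -0.0245,"dy": -0.0849,"dz": 0,"turn": 0},{"hand": 1,"dx": -0.0245,"dy": -0.0849,"dz": 0,"turn": 0},{"hand": 1,"dx": -0.0245,"dy": -0.0849,"dz": 0,"turn": 0},{"hand": 1,"dx": -0.0245,"dy": -0.0849,"dz": 0,"turn": 0},{"hand": 1,"dx": -0.0245,"dy": -0.0849,"dz": 0,"turn": 0},{"hand": 1,"dx": -0.0245,"dy": -0.0849,"dz": 0,"turn": 0},{"hand": 1,"dx": 0,"dy": 0,"dz": 0,"turn": 0},{"hand": 1,"dx": 0,"dy": 0,"dz": 0,"turn": 0},{"hand": 1,"dx": 0,"dy": 0,"dz": 0,"turn": 0}]'

```text
t: 30.2
position: [0.5783, 0.0239, 0.0801]
ee_rot: [[-0.989, -0.146, -0.003], [-0.146, 0.989, 0.001], [0.003, 0.001, -1.0]]
contact_force: [-0.8, 0.7, 0.1]
finger_gap: 0.175
gripper_force: 30.0
```

```bash
python3 - <<'E'
from h import *
print(env.sense()['position'],env.sense()['finger_gap']);go(.5797,.0235,.0145,188.4)
im=env.capture('wrist');cv2.imwrite('pics/w8.png',im[:,:,::-1])
g=im.sum(2)//3;m=(g<55).astype('uint8');m[215:]=0
n,l,st,ce=cv2.connectedComponentsWithStats(m)
for i in np.argsort(-st[1:,4])[:3]+1: print(st[i],ce[i].round())
for p in[(-.065,-.08),(-.065,.08),(.035,.08),(.035,-.08)]:
    a=np.radians(3.8);R=np.array([[np.cos(a),-np.sin(a)],[np.sin(a),np.cos(a)]]);print(p,proj('wrist',np.r_[np.array([.5834,-.0023])+R@p,.045]).round())
E
```

```text
[0.57830518 0.02394877 0.08011468] 0.17512186687553988
heading -171.6 turn -0.0 deg = -0.00 units; after turn dx -0.0033 dy -0.0016 dz 0.1640 (units) q6 -108 t 30.2
[  149   131   214    84 14833] [251. 176.]
[ 445    0   60   24 1004] [470.   9.]
[128  95 261  25 378] [255. 107.]
(-0.065, -0.08) [140. 130.]
(-0.065, 0.08) [357. 148.]
(0.035, 0.08) [338. 267.]
(0.035, -0.08) [148. 253.]
```

Still held at 15.4 mm, and the observed dish edges match the prediction. I'll lower and release.

Call:
play_rows --targets '[{"hand": 1,"dx": -0.003,"dy": -0.001,"dz": 0.05,"turn": 0},{"hand": 1,"dx": 0,"dy": 0,"dz": 0.05,"turn": 0},{"hand": 1,"dx": 0,"dy": 0,"dz": 0.03,"turn": 0},{"hand": 1,"dx": 0,"dy": 0,"dz": 0.02,"turn": 0},{"hand": 1,"dx": 0,"dy": 0,"dz": 0.014,"turn": 0},{"hand": 1,"dx": 0,"dy": 0,"dz": 0,"turn": 0},{"hand": 1,"dx": 0,"dy": 0,"dz": 0,"turn": 0}]'

```text
t: 30.83
position: [0.5812, 0.0238, 0.0164]
ee_rot: [[-0.989, -0.147, 0.0], [-0.147, 0.989, -0.0], [-0.0, -0.0, -1.0]]
contact_force: [0.2, -0.5, -0.8]
finger_gap: 0.172
gripper_force: 30.0
```

Call:
play_rows --targets '[{"hand": 0.45,"dx": 0,"dy": 0,"dz": 0,"turn": 0},{"hand": 0.45,"dx": 0,"dy": 0,"dz": 0,"turn": 0},{"hand": 0.45,"dx": 0,"dy": 0,"dz": 0,"turn": 0},{"hand": 0.4,"dx": 0,"dy": 0,"dz": -0.03,"turn": 0},{"hand": 0.32,"dx": 0,"dy": 0,"dz": -0.06,"turn": 0},{"hand": 0.32,"dx": 0,"dy": 0,"dz": -0.07,"turn": 0},{"hand": 0.32,"dx": 0,"dy": 0,"dz": 0,"turn": 0},{"hand": 0.32,"dx": 0,"dy": 0,"dz": 0,"turn": 0}]'

```text
t: 31.5
position: [0.5831, 0.0232, 0.0832]
ee_rot: [[-0.989, -0.146, 0.005], [-0.146, 0.989, -0.001], [-0.005, -0.002, -1.0]]
contact_force: [0.1, -0.3, 0.2]
finger_gap: 0.343
gripper_force: 0.0
```

```bash
python3 - <<'E'
from h import *
print(env.sense()['position'])
go(.4563,.2642,-.0146,188.4)
for c in('wrist','top'):
    env.capture(c)
    for d in env.find_in(c,'logger1'):
        u,v=d['centre'][0]*560,d['centre'][1]*420; print(c,round(u),round(v),round(d['confidence'],2),ray(c,u,v,.056 if c=='wrist' else .028)[:2].round(4))
E
```

```text
[0.58308512 0.02316467 0.08320126]
heading -171.6 turn 0.0 deg = 0.00 units; after turn dx 0.2255 dy 0.6424 dz 0.2445 (units) q6 -108 t 31.5
wrist 278 224 0.66 [0.5797 0.0221]
top 191 245 0.55 [0.4195 0.2544]
top 154 253 0.47 [0.3974 0.3604]
top 173 254 0.39 [0.3922 0.3047]
```

Call:
play_rows --targets '[{"hand": 0.32,"dx": 0.0282,"dy": 0.0803,"dz": -0.01,"turn": 0},{"hand": 0.32,"dx": 0.0282,"dy": 0.0803,"dz": -0.01,"turn": 0},{"hand": 0.32,"dx": 0.0282,"dy": 0.0803,"dz": 0,"turn": 0},{"hand": 0.32,"dx": 0.0282,"dy": 0.0803,"dz": 0,"turn": 0},{"hand": 0.32,"dx": 0.0282,"dy": 0.0803,"dz": 0,"turn": 0},{"hand": 0.32,"dx": 0.0282,"dy": 0.0803,"dz": 0,"turn": 0},{"hand": 0.32,"dx": 0.0282,"dy": 0.0803,"dz": 0,"turn": 0},{"hand": 0.32,"dx": 0.0282,"dy": 0.0803,"dz": 0,"turn": 0},{"hand": 0.32,"dx": 0,"dy": 0,"dz": 0,"turn": 0},{"hand": 0.32,"dx": 0,"dy": 0,"dz": 0,"turn": 0}]'

```text
t: 32.53
position: [0.4525, 0.2656, 0.0871]
ee_rot: [[-0.989, -0.15, -0.002], [-0.15, 0.989, -0.001], [0.002, -0.0, -1.0]]
contact_force: [-0.1, -0.1, 0.1]
finger_gap: 0.34
gripper_force: 0.0
```

```bash
cat >> h.py <<'E'
def look(x,y):
    env.capture('wrist')
    for d in env.find_in('wrist','logger1'):
        u,v=d['centre'][0]*560,d['centre'][1]*420; print(round(u),round(v),round(d['confidence'],2),ray('wrist',u,v,.026)[:2].round(4))
    go(x,y,-.0146,188.4)
E
python3 -c "
from h import *
look(.4563,.2642)"
```

```text
281 214 0.97 [0.4582 0.2654]
281 160 0.89 [0.4103 0.2588]
339 161 0.71 [0.4043 0.3068]
396 162 0.71 [0.3978 0.3543]
147 119 0.17 [0.3938 0.1469]
442 34 0.15 [0.3005 0.3623]
heading -171.6 turn 0.0 deg = 0.00 units; after turn dx -0.0056 dy -0.0002 dz 0.2553 (units) q6 -81 t 32.6
```

Call:
play_rows --targets '[{"hand": 0.32,"dx": -0.006,"dy": 0,"dz": 0.07,"turn": 0},{"hand": 0.32,"dx": 0,"dy": 0,"dz": 0.07,"turn": 0},{"hand": 0.32,"dx": 0,"dy": 0,"dz": 0.06,"turn": 0},{"hand": 0.32,"dx": 0,"dy": 0,"dz": 0.035,"turn": 0},{"hand": 0.32,"dx": 0,"dy": 0,"dz": 0.02,"turn": 0},{"hand": 0.32,"dx": 0,"dy": 0,"dz": 0,"turn": 0},{"hand": 0.32,"dx": 0,"dy": 0,"dz": 0,"turn": 0},{"hand": 1,"dx": 0,"dy": 0,"dz": 0,"turn": 0},{"hand": 1,"dx": 0,"dy": 0,"dz": 0,"turn": 0},{"hand": 1,"dx": 0,"dy": 0,"dz": 0,"turn": 0},{"hand": 1,"dx": 0,"dy": 0,"dz": 0,"turn": 0},{"hand": 1,"dx": 0,"dy": 0,"dz": 0,"turn": 0}]' --force 30

```text
t: 33.63
position: [0.4572, 0.2649, -0.0133]
ee_rot: [[-0.989, -0.146, 0.001], [-0.146, 0.989, 0.0], [-0.001, -0.0, -1.0]]
contact_force: [0.5, -1.6, 2.1]
finger_gap: 0.174
gripper_force: 30.0
```

Call:
play_rows --targets '[{"hand": 1,"dx": 0,"dy": 0,"dz": -0.03,"turn": 0},{"hand": 1,"dx": 0,"dy": 0,"dz": -0.06,"turn": 0},{"hand": 1,"dx": 0,"dy": 0,"dz": -0.07,"turn": 0},{"hand": 1,"dx": 0,"dy": 0,"dz": -0.08,"turn": 0},{"hand": 1,"dx": 0,"dy": 0,"dz": 0,"turn": 0},{"hand": 1,"dx": 0,"dy": 0,"dz": 0,"turn": 0}]'

```text
t: 34.13
position: [0.4581, 0.2656, 0.0848]
ee_rot: [[-0.989, -0.147, 0.005], [-0.147, 0.989, 0.002], [-0.005, 0.001, -1.0]]
contact_force: [-0.4, -0.5, -0.3]
finger_gap: 0.172
gripper_force: 30.0
```

```bash
python3 -c "
from h import *
go(.5831,-.0284,.0145,188.4)"
```

```text
heading -171.6 turn 0.0 deg = 0.00 units; after turn dx -0.2019 dy -0.7727 dz 0.1757 (units) q6 -81 t 34.1
```

Call:
play_rows --targets '[{"hand": 1,"dx": -0.0224,"dy": -0.0858,"dz": 0,"turn": 0},{"hand": 1,"dx": -0.0224,"dy": -0.0858,"dz": 0,"turn": 0},{"hand": 1,"dx": -0.0224,"dy": -0.0858,"dz": 0,"turn": 0},{"hand": 1,"dx": -0.0224,"dy": -0.0858,"dz": 0,"turn": 0},{"hand": 1,"dx": -0.0224,"dy": -0.0858,"dz": 0,"turn": 0},{"hand": 1,"dx": -0.0224,"dy": -0.0858,"dz": 0,"turn": 0},{"hand": 1,"dx": -0.0224,"dy": -0.0858,"dz": 0,"turn": 0},{"hand": 1,"dx": -0.0224,"dy": -0.0858,"dz": 0,"turn": 0},{"hand": 1,"dx": -0.0224,"dy": -0.0858,"dz": 0,"turn": 0},{"hand": 1,"dx": 0,"dy": 0,"dz": 0,"turn": 0},{"hand": 1,"dx": 0,"dy": 0,"dz": 0,"turn": 0}]'

```text
t: 35.05
position: [0.5807, -0.0303, 0.0806]
ee_rot: [[-0.99, -0.143, -0.003], [-0.143, 0.99, 0.001], [0.003, 0.001, -1.0]]
contact_force: [-0.1, -0.0, -0.6]
finger_gap: 0.173
gripper_force: 30.0
```

```bash
python3 -c "
from h import *
go(.5831,-.0284,.0145,188.4);look(.5831,-.0284)"
```

```text
heading -171.8 turn -0.2 deg = -0.03 units; after turn dx -0.0066 dy 0.0039 dz 0.1652 (units) q6 -113 t 35.0
279 266 0.87 [ 0.6317 -0.0212]
346 238 0.78 [0.5958 0.0339]
heading -171.6 turn 0.0 deg = 0.00 units; after turn dx -0.0074 dy -0.0019 dz 0.2385 (units) q6 -113 t 35.1
```

Call:
play_rows --targets '[{"hand": 1,"dx": -0.005,"dy": 0,"dz": 0.05,"turn": 0},{"hand": 1,"dx": 0,"dy": 0,"dz": 0.05,"turn": 0},{"hand": 1,"dx": 0,"dy": 0,"dz": 0.03,"turn": 0},{"hand": 1,"dx": 0,"dy": 0,"dz": 0.02,"turn": 0},{"hand": 1,"dx": 0,"dy": 0,"dz": 0.015,"turn": 0},{"hand": 1,"dx": 0,"dy": 0,"dz": 0,"turn": 0},{"hand": 1,"dx": 0,"dy": 0,"dz": 0,"turn": 0},{"hand": 1,"dx": 0,"dy": 0,"dz": 0,"turn": 0},{"hand": 0.45,"dx": 0,"dy": 0,"dz": 0,"turn": 0},{"hand": 0.45,"dx": 0,"dy": 0,"dz": 0,"turn": 0},{"hand": 0.45,"dx": 0,"dy": 0,"dz": 0,"turn": 0},{"hand": 0.4,"dx": 0,"dy": 0,"dz": -0.03,"turn": 0},{"hand": 0.32,"dx": 0,"dy": 0,"dz": -0.06,"turn": 0},{"hand": 0.32,"dx": 0,"dy": 0,"dz": -0.07,"turn": 0},{"hand": 0.32,"dx": 0,"dy": 0,"dz": 0,"turn": 0},{"hand": 0.32,"dx": 0,"dy": 0,"dz": 0,"turn": 0}]'

```text
t: 36.48
position: [0.5854, -0.0291, 0.0831]
ee_rot: [[-0.989, -0.146, 0.005], [-0.146, 0.989, -0.001], [-0.005, -0.002, -1.0]]
contact_force: [0.2, 0.7, -0.8]
finger_gap: 0.337
gripper_force: 0.0
```

```bash
python3 -c "
from h import *
look(.4069,.257)"
```

```text
281 219 0.59 [ 0.5892 -0.0268]
344 230 0.57 [0.5911 0.0301]
heading -171.6 turn 0.0 deg = 0.00 units; after turn dx 0.3318 dy 0.7706 dz 0.2370 (units) q6 -113 t 36.6
```

Call:
play_rows --targets '[{"hand": 0.32,"dx": 0.033,"dy": 0.0771,"dz": -0.01,"turn": 0},{"hand": 0.32,"dx": 0.033,"dy": 0.0771,"dz": -0.01,"turn": 0},{"hand": 0.32,"dx": 0.033,"dy": 0.0771,"dz": 0,"turn": 0},{"hand": 0.32,"dx": 0.033,"dy": 0.0771,"dz": 0,"turn": 0},{"hand": 0.32,"dx": 0.033,"dy": 0.0771,"dz": 0,"turn": 0},{"hand": 0.32,"dx": 0.033,"dy": 0.0771,"dz": 0,"turn": 0},{"hand": 0.32,"dx": 0.033,"dy": 0.0771,"dz": 0,"turn": 0},{"hand": 0.32,"dx": 0.033,"dy": 0.0771,"dz": 0,"turn": 0},{"hand": 0.32,"dx": 0.033,"dy": 0.0771,"dz": 0,"turn": 0},{"hand": 0.32,"dx": 0.033,"dy": 0.0771,"dz": 0,"turn": 0},{"hand": 0.32,"dx": 0,"dy": 0,"dz": 0,"turn": 0},{"hand": 0.32,"dx": 0,"dy": 0,"dz": 0,"turn": 0}]'

```text
t: 37.58
position: [0.4059, 0.258, 0.087]
ee_rot: [[-0.989, -0.15, -0.002], [-0.15, 0.989, -0.001], [0.002, -0.001, -1.0]]
contact_force: [-0.5, 0.3, -0.4]
finger_gap: 0.342
gripper_force: 0.0
```

```bash
python3 -c "
from h import *
look(.408,.2578)"
```

```text
337 213 0.87 [0.4035 0.3074]
281 213 0.72 [0.4103 0.2579]
388 214 0.66 [0.3978 0.3527]
heading -171.6 turn 0.0 deg = 0.00 units; after turn dx -0.0014 dy 0.0028 dz 0.2552 (units) q6 -80 t 37.7
```

Call:
play_rows --targets '[{"hand": 0.32,"dx": -0.004,"dy": 0,"dz": 0.07,"turn": 0},{"hand": 0.32,"dx": 0,"dy": 0,"dz": 0.07,"turn": 0},{"hand": 0.32,"dx": 0,"dy": 0,"dz": 0.06,"turn": 0},{"hand": 0.32,"dx": 0,"dy": 0,"dz": 0.035,"turn": 0},{"hand": 0.32,"dx": 0,"dy": 0,"dz": 0.02,"turn": 0},{"hand": 0.32,"dx": 0,"dy": 0,"dz": 0,"turn": 0},{"hand": 0.32,"dx": 0,"dy": 0,"dz": 0,"turn": 0},{"hand": 1,"dx": 0,"dy": 0,"dz": 0,"turn": 0},{"hand": 1,"dx": 0,"dy": 0,"dz": 0,"turn": 0},{"hand": 1,"dx": 0,"dy": 0,"dz": 0,"turn": 0},{"hand": 1,"dx": 0,"dy": 0,"dz": 0,"turn": 0},{"hand": 1,"dx": 0,"dy": 0,"dz": 0,"turn": 0}]' --force 30

```text
t: 38.68
position: [0.41, 0.2575, -0.0133]
ee_rot: [[-0.989, -0.146, 0.001], [-0.146, 0.989, 0.0], [-0.001, -0.0, -1.0]]
contact_force: [0.2, -0.7, 2.4]
finger_gap: 0.172
gripper_force: 30.0
```

Call:
play_rows --targets '[{"hand": 1,"dx": 0,"dy": 0,"dz": -0.03,"turn": 0},{"hand": 1,"dx": 0,"dy": 0,"dz": -0.06,"turn": 0},{"hand": 1,"dx": 0,"dy": 0,"dz": -0.07,"turn": 0},{"hand": 1,"dx": 0,"dy": 0,"dz": -0.08,"turn": 0},{"hand": 1,"dx": 0,"dy": 0,"dz": 0,"turn": 0},{"hand": 1,"dx": 0,"dy": 0,"dz": 0,"turn": 0}]'

```text
t: 39.18
position: [0.4109, 0.258, 0.084]
ee_rot: [[-0.989, -0.147, 0.004], [-0.147, 0.989, 0.001], [-0.004, 0.001, -1.0]]
contact_force: [-1.1, 0.4, -0.9]
finger_gap: 0.172
gripper_force: 30.0
```

```bash
python3 -c "
from h import *
go(.542,-.0572,.0145,188.4)"
```

```text
heading -171.6 turn 0.0 deg = 0.00 units; after turn dx -0.2091 dy -0.8275 dz 0.1738 (units) q6 -80 t 39.2
```

Call:
play_rows --targets '[{"hand": 1,"dx": -0.0212,"dy": -0.0827,"dz": 0,"turn": 0},{"hand": 1,"dx": -0.0212,"dy": -0.0827,"dz": 0,"turn": 0},{"hand": 1,"dx": -0.0212,"dy": -0.0827,"dz": 0,"turn": 0},{"hand": 1,"dx": -0.0212,"dy": -0.0827,"dz": 0,"turn": 0},{"hand": 1,"dx": -0.0212,"dy": -0.0827,"dz": 0,"turn": 0},{"hand": 1,"dx": -0.0212,"dy": -0.0827,"dz": 0,"turn": 0},{"hand": 1,"dx": -0.0212,"dy": -0.0827,"dz": 0,"turn": 0},{"hand": 1,"dx": -0.0212,"dy": -0.0827,"dz": 0,"turn": 0},{"hand": 1,"dx": -0.0212,"dy": -0.0827,"dz": 0,"turn": 0},{"hand": 1,"dx": -0.0212,"dy": -0.0827,"dz": 0,"turn": 0},{"hand": 1,"dx": 0,"dy": 0,"dz": 0,"turn": 0},{"hand": 1,"dx": 0,"dy": 0,"dz": 0,"turn": 0}]'

```text
t: 40.18
position: [0.5408, -0.0585, 0.0803]
ee_rot: [[-0.99, -0.143, -0.003], [-0.143, 0.99, 0.001], [0.003, 0.001, -1.0]]
contact_force: [-1.4, 0.7, -1.0]
finger_gap: 0.176
gripper_force: 30.0
```

```bash
python3 -c "
from h import *
go(.542,-.0572,.0145,188.4);look(.542,-.0572)"
```

```text
heading -171.8 turn -0.2 deg = -0.02 units; after turn dx -0.0034 dy 0.0029 dz 0.1645 (units) q6 -117 t 40.2
371 272 0.6 [0.5857 0.0359]
281 260 0.57 [ 0.5851 -0.0481]
heading -171.6 turn 0.0 deg = 0.00 units; after turn dx -0.0044 dy -0.0026 dz 0.2378 (units) q6 -117 t 40.3
```

Call:
play_rows --targets '[{"hand": 1,"dx": 0,"dy": 0,"dz": 0.05,"turn": 0},{"hand": 1,"dx": 0,"dy": 0,"dz": 0.05,"turn": 0},{"hand": 1,"dx": 0,"dy": 0,"dz": 0.03,"turn": 0},{"hand": 1,"dx": 0,"dy": 0,"dz": 0.02,"turn": 0},{"hand": 1,"dx": 0,"dy": 0,"dz": 0.015,"turn": 0},{"hand": 1,"dx": 0,"dy": 0,"dz": 0,"turn": 0},{"hand": 1,"dx": 0,"dy": 0,"dz": 0,"turn": 0},{"hand": 1,"dx": 0,"dy": 0,"dz": 0,"turn": 0},{"hand": 0.45,"dx": 0,"dy": 0,"dz": 0,"turn": 0},{"hand": 0.45,"dx": 0,"dy": 0,"dz": 0,"turn": 0},{"hand": 0.45,"dx": 0,"dy": 0,"dz": 0,"turn": 0},{"hand": 0.4,"dx": 0,"dy": 0,"dz": -0.03,"turn": 0},{"hand": 0.32,"dx": 0,"dy": 0,"dz": -0.06,"turn": 0},{"hand": 0.32,"dx": 0,"dy": 0,"dz": -0.07,"turn": 0},{"hand": 0.32,"dx": 0,"dy": 0,"dz": 0,"turn": 0},{"hand": 0.32,"dx": 0,"dy": 0,"dz": 0,"turn": 0}]'

```text
t: 41.62
position: [0.5435, -0.058, 0.0829]
ee_rot: [[-0.989, -0.146, 0.005], [-0.146, 0.989, -0.002], [-0.004, -0.002, -1.0]]
contact_force: [-0.4, 0.4, -0.4]
finger_gap: 0.337
gripper_force: 0.0
```

```bash
python3 -c "
from h import *
look(.4005,.307)"
```

```text
285 219 0.83 [ 0.5466 -0.0518]
302 271 0.72 [ 0.5958 -0.0285]
369 271 0.63 [0.5865 0.0332]
37 48 0.48 [ 0.4422 -0.2503]
heading -171.6 turn 0.0 deg = 0.00 units; after turn dx 0.2154 dy 0.9526 dz 0.2369 (units) q6 -117 t 41.7
```

Call:
play_rows --targets '[{"hand": 0.32,"dx": 0.0192,"dy": 0.0866,"dz": -0.01,"turn": 0},{"hand": 0.32,"dx": 0.0192,"dy": 0.0866,"dz": -0.01,"turn": 0},{"hand": 0.32,"dx": 0.0192,"dy": 0.0866,"dz": 0,"turn": 0},{"hand": 0.32,"dx": 0.0192,"dy": 0.0866,"dz": 0,"turn": 0},{"hand": 0.32,"dx": 0.0192,"dy": 0.0866,"dz": 0,"turn": 0},{"hand": 0.32,"dx": 0.0192,"dy": 0.0866,"dz": 0,"turn": 0},{"hand": 0.32,"dx": 0.0192,"dy": 0.0866,"dz": 0,"turn": 0},{"hand": 0.32,"dx": 0.0192,"dy": 0.0866,"dz": 0,"turn": 0},{"hand": 0.32,"dx": 0.0192,"dy": 0.0866,"dz": 0,"turn": 0},{"hand": 0.32,"dx": 0.0192,"dy": 0.0866,"dz": 0,"turn": 0},{"hand": 0.32,"dx": 0.0192,"dy": 0.0866,"dz": 0,"turn": 0},{"hand": 0.32,"dx": 0,"dy": 0,"dz": 0,"turn": 0},{"hand": 0.32,"dx": 0,"dy": 0,"dz": 0,"turn": 0}]'

```text
t: 42.8
position: [0.4005, 0.308, 0.0869]
ee_rot: [[-0.989, -0.15, -0.002], [-0.15, 0.989, -0.001], [0.002, -0.001, -1.0]]
contact_force: [-0.5, -0.6, 0.5]
finger_gap: 0.339
gripper_force: 0.0
```

```bash
python3 -c "
from h import *
look(.401,.307)"
```

```text
331 211 0.88 [0.3962 0.3515]
heading -171.6 turn 0.0 deg = 0.00 units; after turn dx 0.0020 dy 0.0019 dz 0.2546 (units) q6 -75 t 42.9
```

```bash
python3 -c "
from h import *
look(.401,.307)
im=env.capture('top');cv2.imwrite('pics/t9.png',im[:,:,::-1])
for d in env.find_in('top','logger1'):
    u,v=d['centre'][0]*560,d['centre'][1]*420; print('top',round(u),round(v),round(d['confidence'],2),ray('top',u,v,.028)[:2].round(4))
im=env.capture('wrist');cv2.imwrite('pics/w9.png',im[:,:,::-1])
g=cv2.cvtColor(im,cv2.COLOR_RGB2GRAY)
for X in [(.4491,.3137),(.4563,.2642),(.3924,.356),(.3996,.3065),(.4069,.257)]:
    u,v=proj('wrist',(*X,.026)).round().astype(int); print(X,u,v,im[v,u].tolist(),g[max(v-16,0):v+17,max(u-12,0):u+13].std().round(1))
"
```

```text
338 211 0.79 [0.3962 0.3571]
283 209 0.72 [0.4014 0.3089]
heading -171.7 turn -0.1 deg = -0.01 units; after turn dx 0.0035 dy 0.0033 dz 0.2556 (units) q6 -75 t 43.0
(0.4491, 0.3137) 281 257 [214, 216, 219] 18.0
(0.4563, 0.2642) 228 257 [24, 21, 20] 90.2
(0.3924, 0.356) 337 206 [203, 201, 197] 36.3
(0.3996, 0.3065) 281 206 [207, 204, 201] 27.6
(0.4069, 0.257) 224 206 [215, 216, 218] 17.9
```

It is there after all; the first look just missed it. I'll grasp it.

Call:
play_rows --targets '[{"hand": 0.32,"dx": 0.001,"dy": 0.001,"dz": 0.07,"turn": 0},{"hand": 0.32,"dx": 0,"dy": 0,"dz": 0.07,"turn": 0},{"hand": 0.32,"dx": 0,"dy": 0,"dz": 0.06,"turn": 0},{"hand": 0.32,"dx": 0,"dy": 0,"dz": 0.035,"turn": 0},{"hand": 0.32,"dx": 0,"dy": 0,"dz": 0.02,"turn": 0},{"hand": 0.32,"dx": 0,"dy": 0,"dz": 0,"turn": 0},{"hand": 0.32,"dx": 0,"dy": 0,"dz": 0,"turn": 0},{"hand": 1,"dx": 0,"dy": 0,"dz": 0,"turn": 0},{"hand": 1,"dx": 0,"dy": 0,"dz": 0,"turn": 0},{"hand": 1,"dx": 0,"dy": 0,"dz": 0,"turn": 0},{"hand": 1,"dx": 0,"dy": 0,"dz": 0,"turn": 0},{"hand": 1,"dx": 0,"dy": 0,"dz": 0,"turn": 0}]' --force 30

```text
t: 44.15
position: [0.4026, 0.3077, -0.0131]
ee_rot: [[-0.989, -0.146, 0.001], [-0.146, 0.989, 0.0], [-0.002, 0.0, -1.0]]
contact_force: [-0.3, -0.9, 3.9]
finger_gap: 0.174
gripper_force: 30.0
```

Call:
play_rows --targets '[{"hand": 1,"dx": 0,"dy": 0,"dz": -0.03,"turn": 0},{"hand": 1,"dx": 0,"dy": 0,"dz": -0.06,"turn": 0},{"hand": 1,"dx": 0,"dy": 0,"dz": -0.07,"turn": 0},{"hand": 1,"dx": 0,"dy": 0,"dz": -0.08,"turn": 0},{"hand": 1,"dx": 0,"dy": 0,"dz": 0,"turn": 0},{"hand": 1,"dx": 0,"dy": 0,"dz": 0,"turn": 0}]'

```text
t: 44.65
position: [0.4034, 0.3083, 0.0846]
ee_rot: [[-0.989, -0.146, 0.004], [-0.146, 0.989, 0.002], [-0.005, 0.001, -1.0]]
contact_force: [0.2, -0.5, -0.0]
finger_gap: 0.171
gripper_force: 30.0
```

```bash
python3 -c "
from h import *
go(.5385,-.0053,.0145,188.4)"
```

```text
heading -171.6 turn 0.0 deg = 0.00 units; after turn dx -0.2197 dy -0.8249 dz 0.1753 (units) q6 -74 t 44.6
```

Call:
play_rows --targets '[{"hand": 1,"dx": -0.0222,"dy": -0.0824,"dz": 0,"turn": 0},{"hand": 1,"dx": -0.0222,"dy": -0.0824,"dz": 0,"turn": 0},{"hand": 1,"dx": -0.0222,"dy": -0.0824,"dz": 0,"turn": 0},{"hand": 1,"dx": -0.0222,"dy": -0.0824,"dz": 0,"turn": 0},{"hand": 1,"dx": -0.0222,"dy": -0.0824,"dz": 0,"turn": 0},{"hand": 1,"dx": -0.0222,"dy": -0.0824,"dz": 0,"turn": 0},{"hand": 1,"dx": -0.0222,"dy": -0.0824,"dz": 0,"turn": 0},{"hand": 1,"dx": -0.0222,"dy": -0.0824,"dz": 0,"turn": 0},{"hand": 1,"dx": -0.0222,"dy": -0.0824,"dz": 0,"turn": 0},{"hand": 1,"dx": -0.0222,"dy": -0.0824,"dz": 0,"turn": 0},{"hand": 1,"dx": 0,"dy": 0,"dz": 0,"turn": 0},{"hand": 1,"dx": 0,"dy": 0,"dz": 0,"turn": 0}]'

```text
t: 45.65
position: [0.5371, -0.0068, 0.0807]
ee_rot: [[-0.99, -0.143, -0.003], [-0.143, 0.99, 0.001], [0.003, 0.001, -1.0]]
contact_force: [-0.1, -0.1, -0.3]
finger_gap: 0.174
gripper_force: 30.0
```

```bash
python3 -c "
from h import *
go(.5385,-.0053,.0145,188.4);look(.5385,-.0053)"
```

```text
heading -171.8 turn -0.2 deg = -0.03 units; after turn dx -0.0039 dy 0.0032 dz 0.1655 (units) q6 -112 t 45.6
216 216 0.97 [ 0.5479 -0.0585]
282 263 0.88 [0.5847 0.0046]
heading -171.6 turn 0.0 deg = 0.00 units; after turn dx -0.0049 dy -0.0022 dz 0.2386 (units) q6 -112 t 45.8
```

Call:
play_rows --targets '[{"hand": 1,"dx": 0,"dy": 0.001,"dz": 0.05,"turn": 0},{"hand": 1,"dx": 0,"dy": 0,"dz": 0.05,"turn": 0},{"hand": 1,"dx": 0,"dy": 0,"dz": 0.03,"turn": 0},{"hand": 1,"dx": 0,"dy": 0,"dz": 0.02,"turn": 0},{"hand": 1,"dx": 0,"dy": 0,"dz": 0.015,"turn": 0},{"hand": 1,"dx": 0,"dy": 0,"dz": 0,"turn": 0},{"hand": 1,"dx": 0,"dy": 0,"dz": 0,"turn": 0},{"hand": 1,"dx": 0,"dy": 0,"dz": 0,"turn": 0},{"hand": 0.45,"dx": 0,"dy": 0,"dz": 0,"turn": 0},{"hand": 0.45,"dx": 0,"dy": 0,"dz": 0,"turn": 0},{"hand": 0.45,"dx": 0,"dy": 0,"dz": 0,"turn": 0},{"hand": 0.4,"dx": 0,"dy": 0,"dz": -0.03,"turn": 0},{"hand": 0.32,"dx": 0,"dy": 0,"dz": -0.06,"turn": 0},{"hand": 0.32,"dx": 0,"dy": 0,"dz": -0.07,"turn": 0},{"hand": 0.32,"dx": 0,"dy": 0,"dz": 0,"turn": 0},{"hand": 0.32,"dx": 0,"dy": 0,"dz": 0,"turn": 0}]'

```text
t: 47.08
position: [0.5398, -0.0056, 0.0828]
ee_rot: [[-0.989, -0.146, 0.005], [-0.146, 0.989, -0.001], [-0.005, -0.002, -1.0]]
contact_force: [0.0, 0.0, 0.5]
finger_gap: 0.343
gripper_force: 0.0
```

```bash
python3 -c "
from h import *
look(.394,.356)"
```

```text
283 220 0.91 [ 0.5443 -0.0014]
299 275 0.78 [0.5964 0.0214]
215 214 0.73 [ 0.5477 -0.0606]
554 178 0.64 [0.4739 0.2165]
255 268 0.47 [ 0.5949 -0.0199]
heading -171.6 turn 0.0 deg = 0.00 units; after turn dx 0.2233 dy 0.9456 dz 0.2369 (units) q6 -112 t 47.2
```

Call:
play_rows --targets '[{"hand": 0.32,"dx": 0.02,"dy": 0.0859,"dz": -0.01,"turn": 0},{"hand": 0.32,"dx": 0.02,"dy": 0.0859,"dz": -0.01,"turn": 0},{"hand": 0.32,"dx": 0.02,"dy": 0.0859,"dz": 0,"turn": 0},{"hand": 0.32,"dx": 0.02,"dy": 0.0859,"dz": 0,"turn": 0},{"hand": 0.32,"dx": 0.02,"dy": 0.0859,"dz": 0,"turn": 0},{"hand": 0.32,"dx": 0.02,"dy": 0.0859,"dz": 0,"turn": 0},{"hand": 0.32,"dx": 0.02,"dy": 0.0859,"dz": 0,"turn": 0},{"hand": 0.32,"dx": 0.02,"dy": 0.0859,"dz": 0,"turn": 0},{"hand": 0.32,"dx": 0.02,"dy": 0.0859,"dz": 0,"turn": 0},{"hand": 0.32,"dx": 0.02,"dy": 0.0859,"dz": 0,"turn": 0},{"hand": 0.32,"dx": 0.02,"dy": 0.0859,"dz": 0,"turn": 0},{"hand": 0.32,"dx": 0,"dy": 0,"dz": 0,"turn": 0},{"hand": 0.32,"dx": 0,"dy": 0,"dz": 0,"turn": 0}]'

```text
t: 48.27
position: [0.3937, 0.3566, 0.0868]
ee_rot: [[-0.989, -0.15, -0.002], [-0.15, 0.989, -0.001], [0.002, -0.001, -1.0]]
contact_force: [0.7, -0.0, 0.2]
finger_gap: 0.338
gripper_force: 0.0
```

```bash
python3 -c "
from h import *
look(.394,.3555)
for n in ('top','scene'):
  env.capture(n)
  for d in env.find_in(n,'logger1'):
    u,v=d['centre'][0]*560,d['centre'][1]*420; print(n,round(u),round(v),round(d['confidence'],2),ray(n,u,v,.028)[:2].round(4),ray(n,u,v,.056)[:2].round(4))
"
```

```text
278 212 0.76 [0.3967 0.3539]
heading -171.6 turn 0.0 deg = 0.00 units; after turn dx 0.0023 dy 0.0017 dz 0.2543 (units) q6 -69 t 48.4
top 295 199 0.6 [ 0.5526 -0.0489] [ 0.5494 -0.0482]
top 289 186 0.48 [ 0.5907 -0.0301] [ 0.5869 -0.0297]
top 267 186 0.47 [0.5903 0.0323] [0.5865 0.0315]
scene 335 149 0.6 [0.4023 0.3342] [0.4204 0.3011]
scene 293 248 0.58 [ 0.5275 -0.0435] [ 0.5407 -0.062 ]
scene 328 236 0.56 [0.5717 0.0367] [0.5832 0.0151]
```

The last logger is in its pocket. I'll grasp it.

Call:
play_rows --targets '[{"hand": 0.32,"dx": 0.001,"dy": 0,"dz": 0.07,"turn": 0},{"hand": 0.32,"dx": 0,"dy": 0,"dz": 0.07,"turn": 0},{"hand": 0.32,"dx": 0,"dy": 0,"dz": 0.06,"turn": 0},{"hand": 0.32,"dx": 0,"dy": 0,"dz": 0.035,"turn": 0},{"hand": 0.32,"dx": 0,"dy": 0,"dz": 0.02,"turn": 0},{"hand": 0.32,"dx": 0,"dy": 0,"dz": 0,"turn": 0},{"hand": 0.32,"dx": 0,"dy": 0,"dz": 0,"turn": 0},{"hand": 1,"dx": 0,"dy": 0,"dz": 0,"turn": 0},{"hand": 1,"dx": 0,"dy": 0,"dz": 0,"turn": 0},{"hand": 1,"dx": 0,"dy": 0,"dz": 0,"turn": 0},{"hand": 1,"dx": 0,"dy": 0,"dz": 0,"turn": 0},{"hand": 1,"dx": 0,"dy": 0,"dz": 0,"turn": 0}]' --force 30

```text
t: 49.57
position: [0.3958, 0.3564, -0.0131]
ee_rot: [[-0.989, -0.146, 0.001], [-0.146, 0.989, 0.001], [-0.002, 0.001, -1.0]]
contact_force: [0.3, 1.4, 3.5]
finger_gap: 0.176
gripper_force: 30.0
```

Call:
play_rows --targets '[{"hand": 1,"dx": 0,"dy": 0,"dz": -0.03,"turn": 0},{"hand": 1,"dx": 0,"dy": 0,"dz": -0.06,"turn": 0},{"hand": 1,"dx": 0,"dy": 0,"dz": -0.07,"turn": 0},{"hand": 1,"dx": 0,"dy": 0,"dz": -0.08,"turn": 0},{"hand": 1,"dx": 0,"dy": 0,"dz": 0,"turn": 0},{"hand": 1,"dx": 0,"dy": 0,"dz": 0,"turn": 0}]'

```text
t: 50.07
position: [0.3965, 0.3564, 0.0844]
ee_rot: [[-0.989, -0.147, 0.004], [-0.147, 0.989, 0.002], [-0.004, 0.001, -1.0]]
contact_force: [0.6, 0.7, -0.3]
finger_gap: 0.174
gripper_force: 30.0
```

```bash
python3 -c "
from h import *
go(.5351,.0466,.0145,188.4)"
```

```text
heading -171.6 turn 0.0 deg = 0.00 units; after turn dx -0.2296 dy -0.8167 dz 0.1747 (units) q6 -69 t 50.1
```

Call:
play_rows --targets '[{"hand": 1,"dx": -0.0231,"dy": -0.0815,"dz": 0,"turn": 0},{"hand": 1,"dx": -0.0231,"dy": -0.0815,"dz": 0,"turn": 0},{"hand": 1,"dx": -0.0231,"dy": -0.0815,"dz": 0,"turn": 0},{"hand": 1,"dx": -0.0231,"dy": -0.0815,"dz": 0,"turn": 0},{"hand": 1,"dx": -0.0231,"dy": -0.0815,"dz": 0,"turn": 0},{"hand": 1,"dx": -0.0231,"dy": -0.0815,"dz": 0,"turn": 0},{"hand": 1,"dx": -0.0231,"dy": -0.0815,"dz": 0,"turn": 0},{"hand": 1,"dx": -0.0231,"dy": -0.0815,"dz": 0,"turn": 0},{"hand": 1,"dx": -0.0231,"dy": -0.0815,"dz": 0,"turn": 0},{"hand": 1,"dx": -0.0231,"dy": -0.0815,"dz": 0,"turn": 0},{"hand": 1,"dx": 0,"dy": 0,"dz": 0,"turn": 0},{"hand": 1,"dx": 0,"dy": 0,"dz": 0,"turn": 0}]'

```text
t: 51.07
position: [0.5334, 0.0453, 0.0805]
ee_rot: [[-0.99, -0.143, -0.003], [-0.143, 0.99, 0.0], [0.003, 0.001, -1.0]]
contact_force: [-1.1, 0.7, 0.1]
finger_gap: 0.178
gripper_force: 30.0
```

```bash
python3 -c "
from h import *
go(.5351,.0466,.0145,188.4);look(.5351,.0466)"
```

```text
heading -171.8 turn -0.2 deg = -0.03 units; after turn dx -0.0047 dy 0.0025 dz 0.1651 (units) q6 -106 t 51.1
150 211 0.91 [ 0.5479 -0.0634]
278 263 0.84 [0.5818 0.0531]
182 267 0.83 [ 0.5984 -0.0343]
218 218 0.68 [ 0.5459 -0.0054]
240 365 0.39 [0.7061 0.031 ]
heading -171.6 turn -0.0 deg = -0.00 units; after turn dx -0.0057 dy -0.0029 dz 0.2384 (units) q6 -106 t 51.2
```

Call:
play_rows --targets '[{"hand": 1,"dx": 0,"dy": 0,"dz": 0.05,"turn": 0},{"hand": 1,"dx": 0,"dy": 0,"dz": 0.05,"turn": 0},{"hand": 1,"dx": 0,"dy": 0,"dz": 0.03,"turn": 0},{"hand": 1,"dx": 0,"dy": 0,"dz": 0.02,"turn": 0},{"hand": 1,"dx": 0,"dy": 0,"dz": 0.015,"turn": 0},{"hand": 1,"dx": 0,"dy": 0,"dz": 0,"turn": 0},{"hand": 1,"dx": 0,"dy": 0,"dz": 0,"turn": 0},{"hand": 1,"dx": 0,"dy": 0,"dz": 0,"turn": 0},{"hand": 0.45,"dx": 0,"dy": 0,"dz": 0,"turn": 0},{"hand": 0.45,"dx": 0,"dy": 0,"dz": 0,"turn": 0},{"hand": 0.45,"dx": 0,"dy": 0,"dz": 0,"turn": 0},{"hand": 0.4,"dx": 0,"dy": 0,"dz": -0.03,"turn": 0},{"hand": 0.32,"dx": 0,"dy": 0,"dz": -0.07,"turn": 0},{"hand": 0.32,"dx": 0,"dy": 0,"dz": -0.09,"turn": 0},{"hand": 0.32,"dx": 0,"dy": 0,"dz": -0.09,"turn": 0},{"hand": 0.32,"dx": 0,"dy": 0,"dz": -0.09,"turn": 0},{"hand": 0.32,"dx": 0,"dy": 0,"dz": -0.09,"turn": 0},{"hand": 0.32,"dx": 0.05,"dy": 0,"dz": -0.05,"turn": 0},{"hand": 0.32,"dx": 0,"dy": -0.09,"dz": 0,"turn": 0},{"hand": 0.32,"dx": 0,"dy": 0,"dz": 0,"turn": 0}]'

```text
t: 52.83
position: [0.5212, 0.0045, 0.2237]
ee_rot: [[-0.989, -0.145, 0.006], [-0.145, 0.989, -0.004], [-0.005, -0.004, -1.0]]
contact_force: [0.2, -1.0, -0.6]
finger_gap: 0.34
gripper_force: 0.0
```

```bash
python3 -c "
from h import *
im=env.capture('wrist'); cv2.imwrite('pics/w10f.png',im[:,:,::-1]); print(env.sense()['position'])
for d in env.find_in('wrist','logger1'):
    u,v=d['centre'][0]*560,d['centre'][1]*420; print(round(u),round(v),round(d['confidence'],2),ray('wrist',u,v,.056)[:2].round(4))
cv2.imwrite('pics/w10.png',cv2.resize(im[60:340,120:480],None,fx=2.1,fy=2.1,interpolation=cv2.INTER_CUBIC)[:,:,::-1])
go(.4085,-.273,.12,188.4)"
```

```text
[0.52039748 0.00630854 0.22225901]
273 192 0.82 [0.5324 0.0007]
232 189 0.81 [ 0.5358 -0.0497]
308 198 0.72 [0.5339 0.0446]
290 233 0.69 [0.5839 0.0302]
248 225 0.63 [ 0.581  -0.0248]
heading -171.7 turn -0.1 deg = -0.02 units; after turn dx 0.3778 dy -0.6530 dz 0.2530 (units) q6 -111 t 52.9
```

View pics/w10.png

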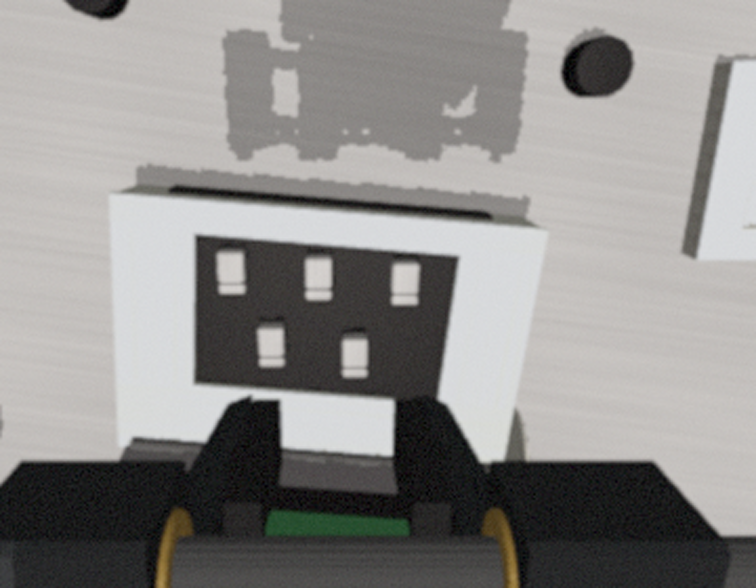

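All five loggers lie flat and apart in the dish, at crop (231,271), (318,277), (405,283), (271,345) and (355,355). I'll go to the start button with the tool turned so the body stays clear of the dial.

Call:
play_rows --targets '[{"hand": 1,"dx": 0.0472,"dy": -0.0816,"dz": 0,"turn": 0},{"hand": 1,"dx": 0.0472,"dy": -0.0816,"dz": 0,"turn": 0},{"hand": 1,"dx": 0.0472,"dy": -0.0816,"dz": 0,"turn": 0},{"hand": 1,"dx": 0.0472,"dy": -0.0816,"dz": 0,"turn": 0},{"hand": 1,"dx": 0.0472,"dy": -0.0816,"dz": 0,"turn": 0},{"hand": 1,"dx": 0.0472,"dy": -0.0816,"dz": 0,"turn": 0},{"hand": 1,"dx": 0.0472,"dy": -0.0816,"dz": 0,"turn": 0},{"hand": 1,"dx": 0.0472,"dy": -0.0816,"dz": 0,"turn": 0},{"hand": 1,"dx": 0,"dy": 0,"dz": 0,"turn": 0}]'

```text
t: 53.68
position: [0.4064, -0.2766, 0.2198]
ee_rot: [[-0.99, -0.141, -0.001], [-0.141, 0.99, -0.001], [0.002, -0.001, -1.0]]
contact_force: [0.2, 0.9, 0.3]
finger_gap: 0.004
gripper_force: 0.0
```

Call:
play_rows --targets '[{"hand": 1,"dx": 0,"dy": 0,"dz": 0,"turn": 0.945},{"hand": 1,"dx": 0,"dy": 0,"dz": 0,"turn": 0.945},{"hand": 1,"dx": 0,"dy": 0,"dz": 0,"turn": 0.945},{"hand": 1,"dx": 0,"dy": 0,"dz": 0,"turn": 0.945},{"hand": 1,"dx": 0,"dy": 0,"dz": 0,"turn": 0.945},{"hand": 1,"dx": 0,"dy": 0,"dz": 0,"turn": 0.945},{"hand": 1,"dx": 0,"dy": 0,"dz": 0,"turn": 0.945},{"hand": 1,"dx": 0,"dy": 0,"dz": 0,"turn": 0.945},{"hand": 1,"dx": 0,"dy": 0,"dz": 0,"turn": 0.945},{"hand": 1,"dx": 0,"dy": 0,"dz": 0,"turn": 0.945},{"hand": 1,"dx": 0,"dy": 0,"dz": 0,"turn": 0.945},{"hand": 1,"dx": 0,"dy": 0,"dz": 0,"turn": 0.945},{"hand": 1,"dx": 0,"dy": 0,"dz": 0,"turn": 0.945},{"hand": 1,"dx": 0,"dy": 0,"dz": 0,"turn": 0},{"hand": 1,"dx": 0,"dy": 0,"dz": 0,"turn": 0}]'

```text
t: 54.93
position: [0.4088, -0.271, 0.2198]
ee_rot: [[-0.245, 0.969, -0.001], [0.969, 0.245, 0.001], [0.001, -0.0, -1.0]]
contact_force: [0.3, 0.1, -0.0]
finger_gap: 0.006
gripper_force: 0.0
```

```bash
python3 -c "
from h import *
env.capture('wrist')
for d in env.find_in('wrist','start'):
    u,v=d['centre'][0]*560,d['centre'][1]*420; print(round(u),round(v),round(d['confidence'],2),ray('wrist',u,v,.072)[:2].round(4))
go(.4082,-.273,.042,104); print(env.sense()['position'])"
```

```text
279 186 0.86 [ 0.4072 -0.2717]
72 116 0.68 [ 0.1694 -0.2502]
279 248 0.31 [ 0.4265 -0.3488]
501 4 0.21 [ 0.5726 -0.0417]
heading 104.2 turn 0.2 deg = 0.02 units; after turn dx -0.0035 dy -0.0022 dz 0.4448 (units) q6 -62 t 55.0
[ 0.4087108  -0.27143452  0.21992582]
```

Aligned within about 2 mm. I'll descend to just above the expected contact, then press in small steps.

Call:
play_rows --targets '[{"hand": 1,"dx": -0.002,"dy": -0.002,"dz": 0.08,"turn": 0},{"hand": 1,"dx": 0,"dy": 0,"dz": 0.08,"turn": 0},{"hand": 1,"dx": 0,"dy": 0,"dz": 0.08,"turn": 0},{"hand": 1,"dx": 0,"dy": 0,"dz": 0.08,"turn": 0},{"hand": 1,"dx": 0,"dy": 0,"dz": 0.06,"turn": 0},{"hand": 1,"dx": 0,"dy": 0,"dz": 0.04,"turn": 0},{"hand": 1,"dx": 0,"dy": 0,"dz": 0.02,"turn": 0},{"hand": 1,"dx": 0,"dy": 0,"dz": 0,"turn": 0},{"hand": 1,"dx": 0,"dy": 0,"dz": 0,"turn": 0}]'

```text
t: 55.78
position: [0.4082, -0.2732, 0.0445]
ee_rot: [[-0.242, 0.97, 0.0], [0.97, 0.242, -0.0], [-0.0, 0.0, -1.0]]
contact_force: [0.2, 0.8, 0.5]
finger_gap: 0.004
gripper_force: 0.0
```

Call:
play_rows --targets '[{"hand": 1,"dx": 0,"dy": 0,"dz": 0.008,"turn": 0},{"hand": 1,"dx": 0,"dy": 0,"dz": 0.006,"turn": 0},{"hand": 1,"dx": 0,"dy": 0,"dz": 0,"turn": 0},{"hand": 1,"dx": 0,"dy": 0,"dz": 0,"turn": 0}]'

```text
t: 56.12
position: [0.4082, -0.2734, 0.0391]
ee_rot: [[-0.241, 0.971, 0.001], [0.971, 0.241, -0.001], [-0.001, 0.0, -1.0]]
contact_force: [-1.1, -0.4, -0.2]
finger_gap: 0.005
gripper_force: 0.0
```

Call:
play_rows --targets '[{"hand": 1,"dx": 0,"dy": 0,"dz": 0.006,"turn": 0},{"hand": 1,"dx": 0,"dy": 0,"dz": 0.006,"turn": 0},{"hand": 1,"dx": 0,"dy": 0,"dz": 0,"turn": 0},{"hand": 1,"dx": 0,"dy": 0,"dz": 0,"turn": 0}]'

```text
t: 56.45
position: [0.4083, -0.2735, 0.034]
ee_rot: [[-0.241, 0.971, 0.001], [0.971, 0.241, -0.001], [-0.001, 0.0, -1.0]]
contact_force: [1.3, 0.1, 1.7]
finger_gap: 0.003
gripper_force: 1.2
```

Call:
play_rows --targets '[{"hand": 1,"dx": 0,"dy": 0,"dz": 0.006,"turn": 0},{"hand": 1,"dx": 0,"dy": 0,"dz": 0.004,"turn": 0},{"hand": 1,"dx": 0,"dy": 0,"dz": 0,"turn": 0},{"hand": 1,"dx": 0,"dy": 0,"dz": 0,"turn": 0}]'

```text
t: 56.78
position: [0.4083, -0.2735, 0.03]
ee_rot: [[-0.241, 0.971, 0.001], [0.971, 0.241, -0.001], [-0.001, 0.0, -1.0]]
contact_force: [0.6, -0.7, 5.0]
finger_gap: 0.007
gripper_force: 2.3
```

Call:
play_rows --targets '[{"hand": 1,"dx": 0,"dy": 0,"dz": 0.005,"turn": 0},{"hand": 1,"dx": 0,"dy": 0,"dz": 0,"turn": 0},{"hand": 1,"dx": 0,"dy": 0,"dz": 0,"turn": 0}]'

```text
t: 57.03
position: [0.4084, -0.2736, 0.0295]
ee_rot: [[-0.241, 0.97, 0.0], [0.97, 0.241, -0.001], [-0.001, 0.0, -1.0]]
contact_force: [-3.9, 3.1, 19.9]
finger_gap: 0.003
gripper_force: 10.0
```

Call:
play_rows --targets '[{"hand": 1,"dx": 0,"dy": 0,"dz": 0.004,"turn": 0},{"hand": 1,"dx": 0,"dy": 0,"dz": 0,"turn": 0},{"hand": 1,"dx": 0,"dy": 0,"dz": 0,"turn": 0}]'

```text
t: 57.28
position: [0.4084, -0.2736, 0.0292]
ee_rot: [[-0.242, 0.97, 0.0], [0.97, 0.242, -0.001], [-0.001, -0.0, -1.0]]
contact_force: [-8.8, 7.3, 34.7]
finger_gap: 0.003
gripper_force: 17.2
```

The button is fully down against its stop. I'll retreat and do a final check.

Call:
play_rows --targets '[{"hand": 1,"dx": 0,"dy": 0,"dz": -0.02,"turn": 0},{"hand": 1,"dx": 0,"dy": 0,"dz": -0.05,"turn": 0},{"hand": 1,"dx": 0,"dy": 0,"dz": -0.08,"turn": 0},{"hand": 1,"dx": 0,"dy": 0,"dz": -0.08,"turn": 0},{"hand": 1,"dx": 0,"dy": 0,"dz": -0.08,"turn": 0},{"hand": 1,"dx": 0,"dy": 0,"dz": -0.08,"turn": 0},{"hand": 1,"dx": 0,"dy": 0,"dz": -0.08,"turn": 0},{"hand": 1,"dx": 0,"dy": 0,"dz": 0,"turn": 0},{"hand": 1,"dx": 0,"dy": 0,"dz": 0,"turn": 0}]'

```text
t: 58.03
position: [0.4084, -0.2736, 0.2155]
ee_rot: [[-0.241, 0.97, 0.002], [0.97, 0.241, -0.002], [-0.003, 0.001, -1.0]]
contact_force: [0.1, 0.7, -0.7]
finger_gap: 0.007
gripper_force: 0.0
```

```bash
python3 - <<'E'
from h import *
im=env.capture('top'); t=im.astype(int).sum(2)//3
print(t[118:140,276].tolist())
env_l=env.find_in('top','logger1')
for d in env_l:
    u,v=d['centre'][0]*560,d['centre'][1]*420; print(round(u),round(v),round(d['confidence'],2),ray('top',u,v,.056)[:2].round(4))
a=cv2.imread('pics/t9.png')[:,:,::-1].astype(int); print('dish bright comps now:')
m=(t[165:215,225:330]>90).astype('uint8')
# lid + bystander change since t9
df=np.abs(im.astype(int)-a).sum(2)
for n,(x,y,w,h) in dict(lid=(200,105,130,40),meter=(130,270,60,60),bottle=(180,130,30,30),stop1=(215,240,30,30),stop2=(320,240,30,30),jar=(350,135,35,25),tray=(135,210,75,65)).items(): print(n,df[y:y+h,x:x+w].mean().round(1))
w=env.capture('wrist'); s=env.sense(); print(s['position'])
d=proj('wrist',[.432,-.3645,.091]); print(d)
# white pointer on knob: bright pixels near the knob top
g=w.sum(2)//3; P=[]
for v in range(int(d[1])-45,int(d[1])+46):
    for u in range(int(d[0])-45,int(d[0])+46):
        if g[v,u]>150:
            X=ray('wrist',u,v,.091)[:2]-[.432,-.3645]
            if np.hypot(*X)<.023: P.append(X)
P=np.array(P); print(len(P)); 
if len(P): print('pointer mean',P.mean(0).round(4),'axis',np.degrees(np.arctan2(*np.linalg.svd(P-P.mean(0))[2][0][::-1])).round(1))
E
```

```text
[116, 116, 122, 126, 127, 121, 114, 126, 135, 111, 87, 96, 105, 98, 68, 52, 55, 63, 43, 26, 16, 11]
191 141 0.62 [0.719  0.2533]
279 204 0.6 [ 0.5351 -0.0019]
266 188 0.58 [0.5818 0.0341]
dish bright comps now:
lid 5.3
meter 186.4
bottle 4.9
stop1 5.6
stop2 10.6
jar 5.1
tray 165.2
[ 0.40698641 -0.27212146  0.21215962]
[282.16135936 270.47702524]Traceback (most recent call last):
  File "<stdin>", line 19, in <module>
  File "h.py", line 4, in ray
    m=env.camera_model(n); d=np.array([(u-m["cx"])/m["fx"],(v-m["cy"])/m["fy"],1.])
ValueError: time passes only in moves, steps and waits
```

```bash
python3 - <<'E'
from h import *
im=env.capture('top').astype(int); b=cv2.imread('pics/top0.png')[:,:,::-1].astype(int); df=np.abs(im-b).sum(2)
for n,(x,y,w,h) in dict(meter=(135,270,55,55),bottle=(180,130,25,25),stop1=(220,245,20,20),stop2=(322,245,20,20),jar=(355,138,25,22)).items(): print(n,df[y:y+h,x:x+w].mean().round(1))
q=[proj('top',np.r_[np.array([.5834,-.0023])+p,.045]) for p in((.03,.07),(-.06,-.07))]
x0,y0=np.min(q,0).astype(int);x1,y1=np.max(q,0).astype(int)
g=im.sum(2)//3;sub=g[y0:y1,x0:x1];n,l,st,ce=cv2.connectedComponentsWithStats((sub>70).astype('uint8'))
for i in range(1,n):
    if st[i,4]>8: print(st[i].tolist(),ray('top',*(ce[i]+[x0,y0]),.056)[:2].round(4))
# dial: bar dark/pointer in top
for n in('wrist',):
    w=env.capture(n);d=proj(n,[.432,-.3645,.091]);u,v=d.astype(int);c=w[v-40:v+41,u-40:u+41].sum(2)//3
    print(d,c.shape); P=np.argwhere(c>150)-40; r=np.hypot(*P.T); P=P[r<27]; print(len(P),P.mean(0) if len(P) else '', 'expected dir',proj(n,[.432+.02*np.cos(np.radians(14)),-.3645+.02*np.sin(np.radians(14)),.091])-d)
E
```

```text
meter 27.5
bottle 18.1
stop1 21.9
stop2 22.0
jar 19.1
[0, 0, 21, 2, 26] [0.6134 0.0451]
[31, 4, 9, 19, 110] [ 0.5757 -0.0313]
[13, 6, 7, 9, 55] [0.5849 0.0243]
[23, 22, 7, 9, 55] [ 0.5385 -0.0053]
[5, 24, 7, 7, 44] [0.5356 0.0472]
[282.10651625 270.38351577] (81, 81)
0  expected dir [1.68232981e+01 4.75125241e-03]
```

```bash
python3 -c "
from station import env
print(env.hand_in())"
```

```text
the job is handed in; nothing more can be done
None
```

The job is handed in: the lid is at 105° within about 1°, the dial at zero within about 1°, all five loggers lie flat and apart in the dish, and the start button was pressed to its stop last. The dial was checked after it was set, but the final check could not see its pointer.

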